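# Lock a side handle into a telescope accessory rail

## Robot

A 7-joint arm with a two-finger parallel gripper is mounted at the origin on the work surface. World frame = base frame: x ahead of the robot, y to its left, z up, the work surface at z = 0. Lengths are in m, angles in degrees, forces in N, time in s.
With the tool pointing down it reaches from about 0.35 to 0.9 m from the base axis. Payload 8.1 kg.
Tool frame: the origin (TCP) lies midway between the tips of the shut fingers; the grasp point (between the pads) lies 19 mm behind it; z points along the fingers, y is the direction in which the jaws open and shut (so a half turn about z gives the same grasp; the last joint's range is limited). The gripper opens to 92 mm and grips with 3 to 60 N. Pads are 19 mm wide; open, the fingers measure 130 mm over their backs; the gripper's body (75 mm by 190 mm) begins 47 mm behind the grasp point.
Start: joints at [62.246, 24.895, 1.432, 90.138, -0.665, 64.973, -4.303], TCP at [0.233, -0.58, 0.227] pointing down, gripper open.
Joint ranges: [-149.89, 149.89], [-25.12, 119.58], [-72.63, 75.52], [4.76, 147.25], [-75.54, 255.54], [6.69, 114.76], [-157.13, 157.13]. Speed limits (degrees/s): [127.2, 127.2, 172.46, 172.46, 180, 180, 180].

## Interface

Orientations are given as [roll, pitch, yaw] about the fixed x, y, z axes, in that order (R = Rz(yaw) Ry(pitch) Rx(roll)).
In Python, from bench import manip gives the robot as it stands.
- The arm moves only by the tool step_arm, never from a script. Its argument "deltas" is a list of rows, each a list of 7 numbers: the turn, a rotation vector about the world's x, y, z in rad, then the shift along the world's x, y, z in cm, then the opening, from -1 (shut) to 1 (fully open). A call has 1 to 8 rows; each row shifts and turns the commanded pose from where the row before left it; what a row does not reach is not made up. A row lasts 1/10 s, in which the tool goes at most 50 mm and 8.59 degrees, less where a joint would pass 70% of its speed; a pose out of reach is approached as far as the arm can. A call with a gripper value outside its range is refused whole. The fingers move at their own pace and stop on an object; "force" is the grip in N (left out, the last holds). Time passes only in rows, so rows that do not move let the fingers close. It gives the time, the measured TCP pose, the force and the opening at its end, in the units of the state.
- manip.get_state(): the state, without advancing time (a new reading comes with each control period).
- manip.get_image(name): name is "side" or "top"; returns the picture (480x640x3 uint8, red, green, blue); there is no depth.
- manip.get_calibration(name): a dict with "mtx" (3x3 intrinsics, pixels), "R" (3x3) and "t" (3): a world point X has camera coordinates R X + t. Camera axes: x right, y down, z forward; pixel columns grow to the right and rows downward; lengths in m; the calibration is good to about 2 mm. A picture is of the moment at which its call begins. get_calibration takes no time and is no camera call.
- manip.hand_in(): hands the job in, once; it reports no verdict.
Trained networks look in the newest picture that a camera, given by its name, has taken for a name from the list of things; names that differ only in an ending like _2 or _b are one class to them, and where a whole thing is asked for, a point or a joint stands for the part that bears it (a point fixed in the world has none). Each returns a list of dicts, best first, with "confidence" (0 to 1); they miss things now and then, are a little off and sometimes report something else, mostly with a low value. They report only what shows in the picture. A call takes as long as a camera call. They do not tell look-alikes from the thing itself.
- manip.recognise(camera, thing): "centre" ([row, column] in pixels, amid what is visible of it).
- manip.regions_of(camera, thing): "pixels" (480x640 bool, what is visible of it) and "centre" ([row, column] in pixels, amid what is visible of it).
- manip.place_of(camera, thing): "centre" ([row, column] in pixels: a listed point, or the origin of a listed thing).
The state is a dict: "clock": time; "joint_pos": joint angles; "qd": joint speeds; "effort": joint torques, N m; "tool_pos": TCP position; "orientation": TCP orientation; "contact_force": force on the tool from outside, world axes, zero at the start; "ft_torque": the same for the moment, N m; "grip_width": finger opening in m.
Only numpy, scipy, OpenCV 4.12 (cv2) and the standard library are available. Lean on these libraries where they do the work, as an engineer would, in place of code of your own. Each camera call takes 0.05 s, during which the arm holds its last target.

## Task

Fit the loose black handle to the slotted aluminium rail: lift it out of its storage block, lower its T-shaped foot through the slot in the half of the rail away from the dark stop, and slide it along with its collar down on the rail until it presses lightly but firmly against the stop's screw (feel for it, do not shove). Keeping it snug against that screw, turn it a quarter turn clockwise (seen from above) so the foot locks under the rail, then let go, leaving it upright. Leave the yellow box, canister and eyepiece alone.

Things in the scene. Friction and masses are not known exactly. Their poses are not given: they have to be found in the camera images.
- handle_center (a point): Centre of the loose black handle's grip (the handle weighs about 0.25 kg and stands upright in the storage block). On its axis, 43 mm above the underside of its collar. The grip is 36 mm (own x) by 22 mm (own y) in section, from 10 to 76 mm above the collar's underside (cap to 80): grasp its two flat faces 22 mm apart, closing along own y. With the collar on the rail it is 43 mm above the rail's top.
- handle: The handle; origin on its axis at the underside of its round collar (diameter 54 mm, 10 mm thick); x along the T-foot's length and the grip's wide side, z up. Below the collar a round steel stem, diameter 12 mm, 10 mm long, then the T-foot. A half turn about z makes no difference to how it fits.
- foot (a point): Centre of the underside of the steel T-foot, 17 mm below the collar's underside; axes as the handle's. Foot 32 mm long (x), 22 mm wide (y), 7 mm thick. Two diagonally opposite corners are cut away, so inside the rail it turns only clockwise seen from above, from in line with the slot to across it, and stops against the channel walls about 6 degrees past a quarter turn: do not wrench it on.
- rest: Grey storage block 90 x 90 x 40 mm, fixed; origin at the centre of its underside, z up. In its top is a round well, diameter 43 mm, 30 mm deep; the handle's collar rests on the top around it, the foot hanging free inside. Lift the handle at least 20 mm to clear it.
- rail: Aluminium T-slot rail fixed to the table, 240 mm long (own x), 60 mm wide (own y), 34 mm high; origin at the centre of its underside, z up. The stop is always towards own +x. The slot runs the whole length at y = 0; the foot goes in only in line with it, 1.5 mm free on each side; with the collar on the rail's top the foot is 2 mm below the lips and 5 mm above the floor.
- slot_mid (a point): Middle of the slot's length, on its centre line, at the height of the rail's top (34 mm above the table); axes as the rail's. Slot opening 25 mm wide between two lips 8 mm thick; below them a channel 34 mm wide and 14 mm high.
- stop: Dark steel stop clamped on the rail's top: a block 36 mm along the rail, 64 mm across it, 14 mm high above the rail's top; origin at the centre of its underside (on the rail's top), axes as the rail's. Rigid: a steady push of 4 to 15 N is right, over 30 N is too hard.
- stop_face (a point): Where the steel set screw leaves the stop's -x face, 18 mm from the stop's origin, 6.5 mm above the rail's top. The screw's flat round head (diameter 11 mm) meets the handle's collar. It sticks out from here by 4 to 16 mm along -x, different every time and not measured, so the handle's axis ends 49 to 61 mm from the stop's origin. The screw does not give.
- acc_box: Yellow lidded box 88 x 123 x 60 mm, loose; origin at the centre of its underside. To be left alone.
- canister: Grey canister with a white cap, diameter 52 mm, 60 mm high, loose; origin at the centre of its underside. To be left alone.
- eyepiece: Dark steel eyepiece, diameter 50 mm, 70 mm high, loose; origin at the centre of its underside. To be left alone.
Things that resemble listed ones, but are neither listed nor needed, are in the scene too. Of the things shaped like the rail, the aluminium one is meant. Leave any blue look-alike of the handle alone.

How it is judged (in metres and radians):
On the way, in this order (a step that is already met when the one before it is completed fails the run):
1. the foot is down in the slot, in line with it, collar on or within 4 mm of the rail's top, in the half of the rail away from the stop (x of handle in the frame of rail between -0.115 and 0 m and y of handle in the frame of rail between -0.004 and 0.004 m and z of handle in the frame of rail below 0.038 m and angle between the x axis of handle and the x axis of rail, either way round below 0.35 rad), for 0.1 s.
2. still in line with the slot, the handle has been slid against the stop's screw and presses it with more than 2.5 N (contact force between handle and stop above 2.5 N and z of handle in the frame of rail below 0.038 m and angle between the x axis of handle and the x axis of rail, either way round below 0.35 rad), for 0.2 s.
3. turned across the slot (75 degrees or more) while touching the stop's screw with more than 0.5 N (contact force between handle and stop above 0.5 N and z of handle in the frame of rail below 0.038 m and angle between the x axis of handle and the x axis of rail, either way round above 1.31 rad), for 0.1 s.
At the end, for the whole second after the job is handed in: The handle stands upright (within 4.5 deg) at rest, collar on the rail's top (within 3 mm), foot across the slot (72 deg or more from its line) under the lips, axis within 4 mm of the slot's centre line and 46 to 64 mm from the stop's origin, i.e. next to the screw (angle between the x axis of handle and the x axis of rail, either way round above 1.26 rad and z of handle in the frame of rail between 0.031 and 0.037 m and y of handle in the frame of rail between -0.004 and 0.004 m and x of handle in the frame of stop between -0.064 and -0.046 m and angle between handle's own z axis and vertical below 0.08 rad and linear speed of handle below 0.01 m/s); the robot touches nothing.
It fails at once if the handle is pushed against the stop with more than 30 N (contact force between handle and stop above 30 N).
It fails at once if the handle is forced against the rail with more than 90 N (contact force between handle and rail above 90 N).
It fails at once if the yellow box is moved more than 15 mm (distance of acc_box from where it was at the start of the episode above 0.015 m).
It fails at once if the canister is moved more than 15 mm (distance of canister from where it was at the start of the episode above 0.015 m).
It fails at once if the eyepiece is moved more than 15 mm (distance of eyepiece from where it was at the start of the episode above 0.015 m).
It also fails if it takes over 61 s, if anything falls off the work surface, if the arm or the gripper's body presses on something with over 40 N, if the wrist force passes 120 N, or if a joint passes its speed limit or range.

## Working session

There is one attempt and no reset: what is moved stays moved. The work goes in short steps, Python scripts to look and compute and a tool call to move; the robot and the scene stay as the last step left them, time stands still between calls to the robot, and variables do not carry over. Pictures are saved under pics/ and viewed, and the job is handed in when it is done.

Besides the shell and the picture viewer there is one more tool, called after "Emit:" by a JSON object that holds its "op" and its "data", one argument or row to a line. step_arm: Moves the arm, as the interface text tells. Its arguments: {"type":"object","properties":{"deltas":{"type":"array"},"force":{"type":"number"}},"required":["deltas"]}

```bash
ls; mkdir -p pics; python3 - <<'E'
from bench import manip
import cv2
print(manip.get_state())
for n in ("side","top"):
    im=manip.get_image(n); cv2.imwrite(f"pics/{n}0.png",im[:,:,::-1])
    c=manip.get_calibration(n); print(n,c)
    for th in ["handle_center","handle","rest","rail","slot_mid","stop","stop_face","acc_box","canister","eyepiece"]:
        print(th,[(d["confidence"],[round(float(x),1) for x in d["centre"]]) for d in manip.place_of(n,th)][:3])
E
```

```text
pics
{'clock': 0.0, 'joint_pos': array([62.24609033, 24.93775036,  1.43116491, 90.1891894 , -0.66658366,
       64.97131713, -4.30318138]), 'qd': array([-0.01599789,  0.01443755, -0.01049682,  0.02331893,  0.01904781,
        0.03332274,  0.00598192]), 'effort': array([-3.92989050e-04, -6.67844439e+01,  9.84907262e-01, -3.14464831e+01,
       -6.06173929e-02,  4.26766207e-02,  1.64633962e-04]), 'tool_pos': array([ 0.23263572, -0.57954966,  0.22593034]), 'orientation': array([-1.79910307e+02,  6.58080367e-03,  2.18699823e+01]), 'contact_force': array([ 0.32421288, -0.69119487, -1.15190485]), 'ft_torque': array([ 0.07041632, -0.03776083,  0.01027232]), 'grip_width': 0.09167196953137212}
side {'mtx': array([[445.50994814,   0.        , 317.76810382],
       [  0.        , 445.50994814, 232.01588507],
       [  0.        ,   0.        ,   1.        ]]), 'R': array([[-0.817297  , -0.57618423,  0.00611143],
       [-0.35638428,  0.49712743, -0.7911097 ],
       [ 0.45278677, -0.64874961, -0.61164376]]), 't': array([0.33528279, 0.27889565, 0.83952589])}
handle_center [(0.91, [279.4, 231.4])
[... 654 characters left out ...]
-0.99995815, -0.00134646],
       [-0.99721143, -0.00892397, -0.07409264],
       [ 0.07407752,  0.00201314, -0.99725045]]), 't': array([-0.07432553,  0.49274948,  1.078155  ])}
handle_center [(0.96, [221.9, 215.3]), (0.57, [280.8, 215.2])]
handle [(0.84, [283.0, 215.2]), (0.58, [224.4, 221.6])]
rest [(0.62, [228.1, 223.7])]
rail [(0.88, [244.3, 499.4]), (0.77, [235.0, 360.0]), (0.61, [350.9, 430.2])]
slot_mid [(0.96, [242.3, 509.1]), (0.94, [231.7, 363.4]), (0.68, [351.0, 431.3])]
stop [(0.86, [216.6, 324.4])]
stop_face [(0.96, [213.3, 328.1]), (0.73, [227.6, 222.9]), (0.57, [228.2, 223.4])]
acc_box [(0.68, [151.2, 446.4])]
canister [(0.89, [146.4, 302.8])]
eyepiece [(0.83, [141.7, 152.9])]
```

View pics/side0.png

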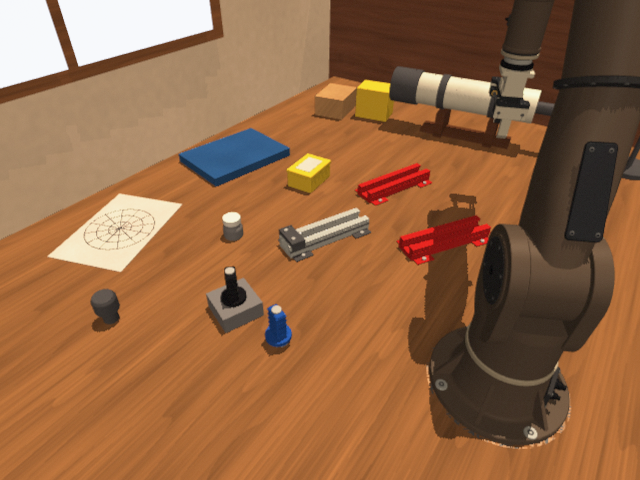

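View pics/top0.png

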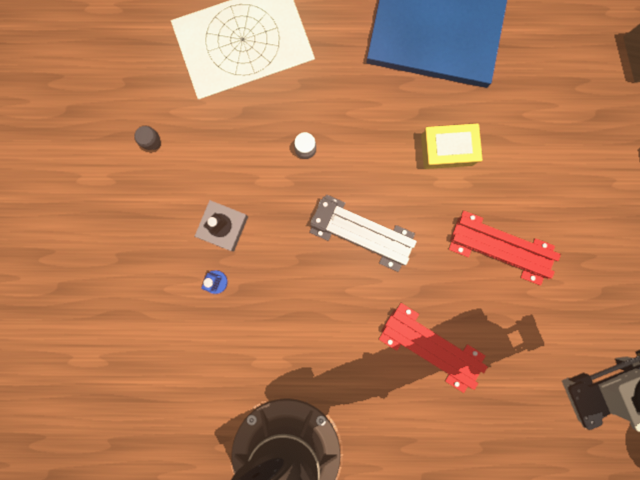

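Side view: the handle stands in the grey block at about (285,232), the blue look-alike is at (325,278), and the aluminium rail is at about (232,325) with the stop on its left end. Top view: the handle is at (224,217), the rail runs from (213,325) to (250,410), and the stop is at the upper left. I'll zoom in to measure.

```bash
cat > h.py <<'E'
from bench import manip
import cv2, numpy as np
from scipy.optimize import least_squares
cal={n:manip.get_calibration(n) for n in("side","top")}
def proj(n,X):
    c=cal[n]; X=np.atleast_2d(X); p=X@c["R"].T+c["t"]; p=p@c["mtx"].T; return (p[:,:2]/p[:,2:])[:, ::-1]  # row,col
def ray(n,rc,z):
    c=cal[n]; d=np.linalg.inv(c["mtx"])@np.array([rc[1],rc[0],1.]); d=c["R"].T@d; o=-c["R"].T@c["t"]
    return o+d*(z-o[2])/d[2]
def crop(n,im,r0,r1,c0,c1,s,name):
    k=cv2.resize(im[r0:r1,c0:c1],None,fx=s,fy=s,interpolation=cv2.INTER_CUBIC); cv2.imwrite(name,k[:,:,::-1])
E
python3 - <<'E'
from h import *
im=cv2.imread("pics/top0.png")[:,:,::-1]; s=cv2.imread("pics/side0.png")[:,:,::-1]
crop("top",im,185,280,300,425,6,"pics/t_rail.png")
crop("top",im,190,260,185,255,8,"pics/t_rest.png")
crop("side",s,200,265,270,380,7,"pics/s_rail.png")
crop("side",s,255,335,195,275,7,"pics/s_rest.png")
# point estimates
for z,rc in ((.034,(231.7,363.4)),(.034,(216.6,324.4)),(.0405,(213.3,328.1)),(.083,(221.9,215.3)),(0,(228.1,223.7))): print("top",rc,ray("top",rc,z).round(4))
for z,rc in ((.034,(227.8,324)),(.034,(239.4,293.6)),(.0405,(235.3,299)),(.083,(279.4,231.4)),(0,(311.2,235.1))): print("side",rc,ray("side",rc,z).round(4))
E
```

```text
top (231.7, 363.4) [ 0.5074 -0.172   0.034 ]
top (216.6, 324.4) [ 0.5415 -0.0822  0.034 ]
top (213.3, 328.1) [ 0.5484 -0.0905  0.0405]
top (221.9, 215.3) [0.5217 0.1579 0.083 ]
top (228.1, 223.7) [0.516  0.1562 0.    ]
side (227.8, 324) [ 0.5072 -0.1653  0.034 ]
side (239.4, 293.6) [ 0.5419 -0.0812  0.034 ]
side (235.3, 299) [ 0.5358 -0.0958  0.0405]
side (279.4, 231.4) [0.5272 0.1483 0.083 ]
side (311.2, 235.1) [0.5191 0.1585 0.    ]
```

```bash
sleep 0
```

```text
(no output)
```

View pics/t_rail.png

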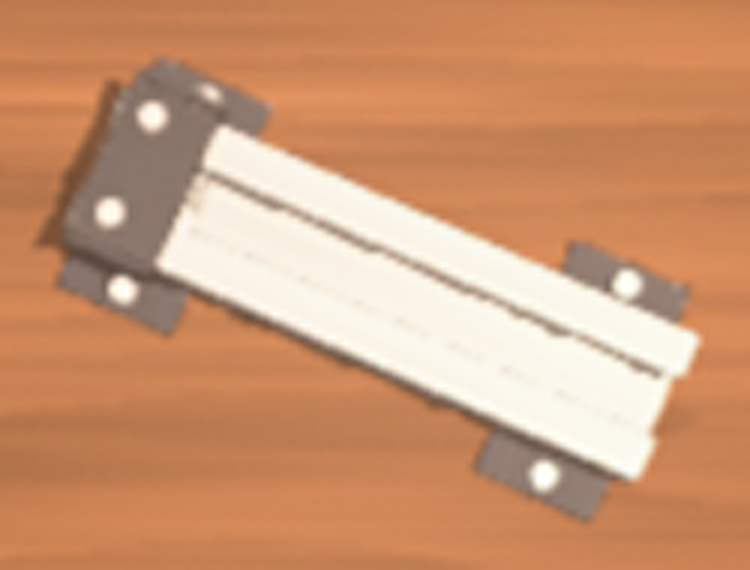

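View pics/t_rest.png

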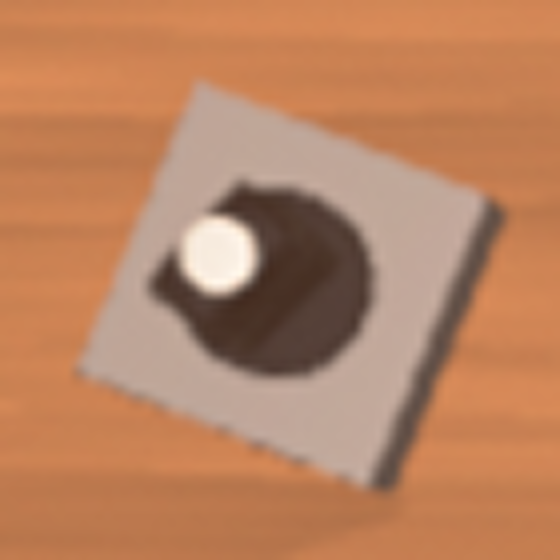

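View pics/s_rail.png

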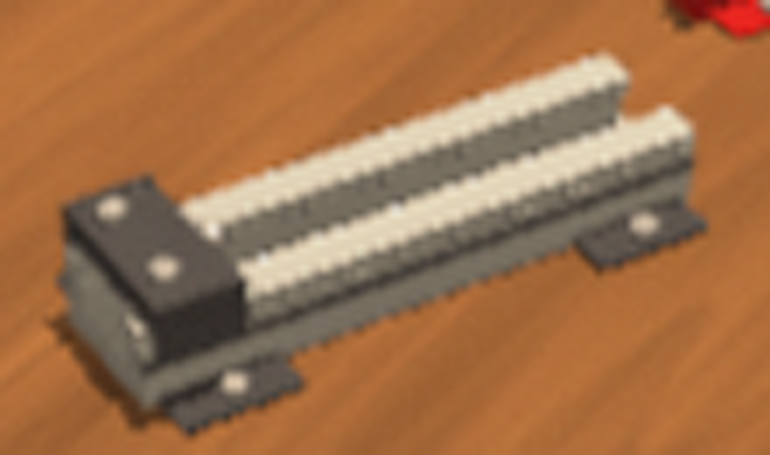

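View pics/s_rest.png

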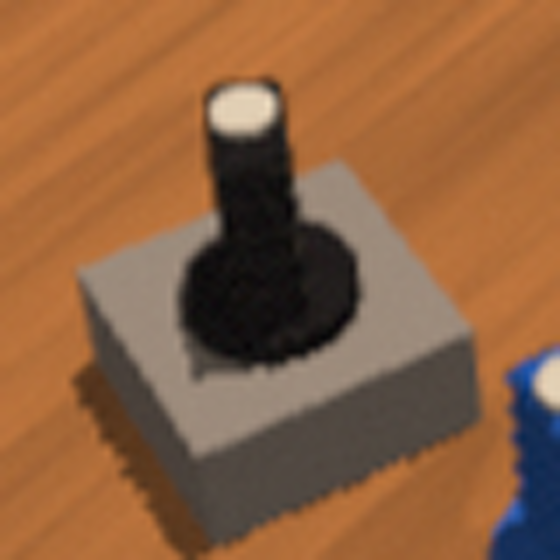

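```bash
cat > fit.py <<'E'
from h import *
def px(crop,off,s): # crop (x,y)-> row,col
    x,y=crop; return ((y+.5)/s-.5+off[0],(x+.5)/s-.5+off[1])
T=lambda p:("top",px(p,(185,300),6)); S=lambda p:("side",px(p,(200,270),7))
L=.12
obs=[ (T((637,482)),(-L,.03,.034)),(T((700,340)),(-L,-.03,.034)),(T((652,435)),(-L,.0125,.034)),(T((675,377)),(-L,-.0125,.034)),
 (S((605,53)),(-L,-.03,.034)),(S((628,75)),(-L,-.0125,.034)),(S((668,105)),(-L,.0125,.034)),(S((693,128)),(-L,.03,.034)),
]
sobs=[(T((215,130)),(-.018,-.03,.034)),(T((160,268)),(-.018,.03,.034)),(T((152,116)),(0,None,.048)),
 (S((243,272)),(-.018,.032,.048)),(S((155,310)),(.018,.032,.048)),(S((65,210)),(.018,-.032,.048)),(S((148,180)),(-.018,-.032,.048))]
sobs=[o for o in sobs if o[1][1] is not None]
def tf(p,P):
    c,s=np.cos(p[2]),np.sin(p[2]); return np.array([p[0]+c*P[0]-s*P[1],p[1]+s*P[0]+c*P[1],P[2]])
def f(p,cams=("top","side")):
    r=[]
    for (n,rc),P in obs:
        if n in cams: r+=list(proj(n,tf(p,P))[0]-rc)
    for (n,rc),P in sobs:
        if n in cams: r+=list(proj(n,tf(p,(P[0]+p[3],P[1],P[2])))[0]-rc)
    return np.array(r)
if __name__=="__main__":
    for cams in (("top",),("side",),("top","side")):
        s=least_squares(f,[.507,-.17,np.radians(69),.095],args=(cams,),loss="soft_l1",x_scale=[.01,.01,.01,.01])
        print(cams,s.x.round(4),np.degrees(s.x[2]).round(2)); print(f(s.x,cams).round(1))
E
python3 fit.py
python3 - <<'E'
from h import *
# handle fit by silhouette
from scipy.optimize import minimize
top=cv2.imread("pics/top0.png")[:,:,::-1]; side=cv2.imread("pics/side0.png")[:,:,::-1]
def mask(im,r0,r1,c0,c1):
    h=im[r0:r1,c0:c1].astype(int).sum(2); return h
K=4
def render(n,p,r0,r1,c0,c1):
    c,s=np.cos(p[2]),np.sin(p[2])
    m=np.zeros(((r1-r0)*K,(c1-c0)*K),np.uint8)
    def hull(P):
        W=np.c_[p[0]+c*P[:,0]-s*P[:,1],p[1]+s*P[:,0]+c*P[:,1],P[:,2]+.04]
        q=proj(n,W); q=np.c_[(q[:,1]-c0+.5)*K,(q[:,0]-r0+.5)*K].astype(np.float32)
        cv2.fillConvexPoly(m,np.round(cv2.convexHull(q)*16).astype(np.int32),1,shift=4)
    a=np.linspace(0,2*np.pi,60)
    hull(np.vstack([np.c_[.027*np.cos(a),.027*np.sin(a),0*a+z] for z in(0,.01)]))
    hull(np.array([[x,y,z] for x in(-.018,.018) for y in(-.011,.011) for z in(.01,.078)]))
    return cv2.resize(m.astype(np.float32),None,fx=1/K,fy=1/K,interpolation=cv2.INTER_AREA)
obs={}
for n,im,b in(("top",top,(205,245,198,238)),("side",side,(262,312,215,252))):
    r0,r1,c0,c1=b; g=im[r0:r1,c0:c1].astype(float)
    v=g.sum(2)
    print(n,np.percentile(v,[2,10,30,50,70,90,98]))
    obs[n]=(b,v)
np.save("pics/v.npy",obs["top"][1])
def soft(n):
    b,v=obs[n]
    thr=(100,400) if n=="top" else (100,330)
    m=1-np.clip((v-thr[0])/(thr[1]-thr[0]),0,1)
    return m
masks={n:soft(n) for n in obs}
# fill the white cap
for n in masks:
    b,v=obs[n]; w=(v>(620 if n=="top" else 520)).astype(float); masks[n]=np.maximum(masks[n],cv2.dilate(w,np.ones((3,3))) )
    crop=np.hstack([masks[n],render(n,[.521,.155,np.radians(-38)],*b)])
    cv2.imwrite(f"pics/m_{n}.png",cv2.resize((crop*255).astype(np.uint8),None,fx=8,fy=8,interpolation=cv2.INTER_NEAREST))
def cost(p,ns): return sum(((render(n,[p[0]/100,p[1]/100,p[2]/10],*obs[n][0])-masks[n])**2).sum() for n in ns)
for ns in(("top",),("side",),("top","side")):
    best=min((minimize(cost,[52.1,15.5,np.radians(y)*10],args=(ns,),method="Nelder-Mead",options=dict(initial_simplex=[[52.1,15.5,np.radians(y)*10],[52.5,15.5,np.radians(y)*10],[52.1,15.9,np.radians(y)*10],[52.1,15.5,np.radians(y+12)*10]])) for y in(-60,-38,-20,30,60,90)),key=lambda r:r.fun)
    print(ns,(best.x[:2]/100).round(4),np.degrees(best.x[2]/10).round(1),best.fun)
E
```

```text
('top',) [ 0.5076 -0.1699  1.1652  0.0974] 66.76
[-0.3 -0.3 -0.6 -0.5  0.5  0.2  0.2  0.6 -0.3  0.6  0.4 -0.7]
('side',) [ 0.5092 -0.1725  1.1701  0.0996] 67.04
[-0.1 -0.3 -0.2  0.1  0.1 -0.1  0.   0.2  0.3 -0.2 -0.4 -0.4  0.3  0.1
  0.1  0.7]
('top', 'side') [ 0.5083 -0.1705  1.164   0.0981] 66.69
[-0.5 -0.  -0.8 -0.3  0.3  0.4 -0.   0.9  0.4 -0.2  0.4  0.2  0.7 -0.1
  0.7  0.3 -0.8  0.6 -0.1 -0.7  0.5 -0.  -0.1 -0.3  0.4  0.3  0.3  1. ]
top [157. 185. 391. 492. 510. 517. 705.]
side [ 41.    53.   166.1  336.   365.   420.   535.12]
('top',) [0.5194 0.1588] -24.8 65.12388888888889
('side',) [0.5194 0.1576] -39.9 39.421700732514175
('top', 'side') [0.519  0.1581] -39.9 108.30786996560596
```

```bash
python3 - <<'E'
import cv2,numpy as np
a=cv2.imread("pics/m_top.png");b=cv2.imread("pics/m_side.png")
w=max(a.shape[1],b.shape[1]);pad=lambda i:cv2.copyMakeBorder(i,0,8,0,w-i.shape[1],cv2.BORDER_CONSTANT,value=(0,0,255))
o=np.vstack([pad(a),pad(b)]);print(o.shape);o=cv2.resize(o,None,fx=.8,fy=.8);cv2.imwrite("pics/m2.png",o)
E
```

```text
(736, 640, 3)
```

View pics/m2.png

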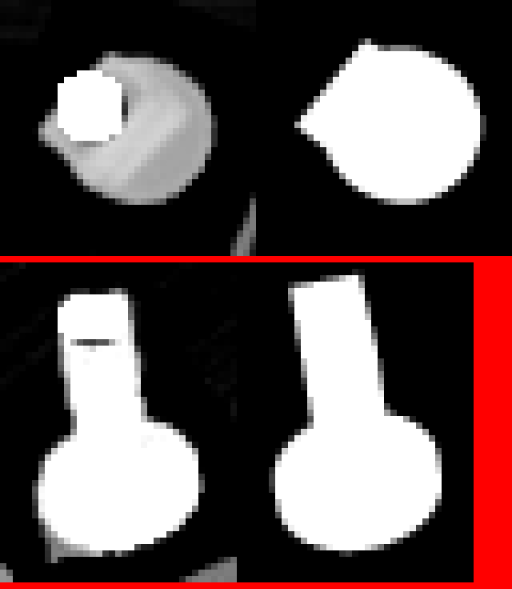

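```bash
cat > hf.py <<'E'
from h import *
from scipy.optimize import minimize
K=4
def render(n,p,b):
    r0,r1,c0,c1=b
    c,s=np.cos(p[2]),np.sin(p[2])
    m=np.zeros(((r1-r0)*K,(c1-c0)*K),np.uint8)
    def hull(P):
        W=np.c_[p[0]+c*P[:,0]-s*P[:,1],p[1]+s*P[:,0]+c*P[:,1],P[:,2]+.04]
        q=proj(n,W); q=np.c_[(q[:,1]-c0+.5)*K,(q[:,0]-r0+.5)*K].astype(np.float32)
        cv2.fillConvexPoly(m,np.round(cv2.convexHull(q)*16).astype(np.int32),1,shift=4)
    a=np.linspace(0,2*np.pi,60)
    hull(np.vstack([np.c_[.027*np.cos(a),.027*np.sin(a),0*a+z] for z in(0,.01)]))
    hull(np.array([[x,y,z] for x in(-.018,.018) for y in(-.011,.011) for z in(.01,.076)]))
    hull(np.array([[x,y,z] for x in(-.013,.013) for y in(-.009,.009) for z in(.01,.08)]))
    return cv2.resize(m.astype(np.float32),None,fx=1/K,fy=1/K,interpolation=cv2.INTER_AREA)
B={"top":(205,240,198,236),"side":(262,308,215,252)}
M={}
for n,lo,hi,w in(("top",220,480,600),("side",110,330,440)):
    v=cv2.imread(f"pics/{n}0.png").astype(float).sum(2); r0,r1,c0,c1=B[n]; v=v[r0:r1,c0:c1]
    m=1-np.clip((v-lo)/(hi-lo),0,1); m=np.maximum(m,cv2.dilate((v>w).astype(np.uint8),np.ones((3,3)))); M[n]=cv2.morphologyEx(m,cv2.MORPH_CLOSE,np.ones((3,3)))
def cost(p,ns): return sum(((render(n,[p[0]/100,p[1]/100,p[2]/10],B[n])-M[n])**2).sum() for n in ns)
for ns in(("top",),("side",),("top","side")):
    rs=[]
    for y in(-60,-45,-38,-30,-20):
        x0=np.array([52,15.7,np.radians(y)*10]); rs.append(minimize(cost,x0,args=(ns,),method="Nelder-Mead",options=dict(initial_simplex=[x0,x0+[.4,0,0],x0+[0,.4,0],x0+[0,0,1.5]])))
    b=min(rs,key=lambda r:r.fun); print(ns,(b.x[:2]/100).round(4),np.degrees(b.x[2]/10).round(1),b.fun)
    for y in (-48,-44,-40,-36,-32):
        print(y, round(min(minimize(lambda q:cost([q[0],q[1],np.radians(y)*10],ns),b.x[:2],method="Nelder-Mead").fun,1e9),1),end="; ")
    print()
print(ray("top",((255+.5)/8-.5+190,(218+.5)/8-.5+185),.12), ray("side",((108+.5)/7-.5+255,(243+.5)/7-.5+195),.12))
E
python3 hf.py
```

```text
('top',) [0.5193 0.1583] -39.8 25.070393860946744
-48 27.0; -44 25.4; -40 25.3; -36 25.4; -32 25.7; 
('side',) [0.5193 0.1576] -40.4 17.235126549586777
-48 32.8; -44 19.7; -40 17.6; -36 23.3; -32 38.9; 
('top', 'side') [0.5193 0.1578] -39.0 45.01989978116289
-48 61.9; -44 48.3; -40 45.1; -36 51.6; -32 68.2; 
[0.51871058 0.15707507 0.12      ] [0.5193751  0.15658702 0.12      ]
```

Emit:
{"op": "step_arm", "data": {
  "deltas": [
    [0,0,0,3,4,0,1],
    [0,0,0,3,4,0,1],
    [0,0,0,3,4,0,1],
    [0,0,0,3,4,0,1],
    [0,0,0,3,4,0,1]
  ]
}}

```text
clock: 1.6
tool_pos: [0.3838, -0.3784, 0.227]
orientation: [180.0, -0.0, 21.9]
contact_force: [0.7, -0.5, -0.2]
grip_width: 0.0919
```

```bash
python3 - <<'E'
from bench import manip
s=manip.get_state(); print({k:s[k] for k in("clock","joint_pos","tool_pos","orientation","contact_force")})
E
```

```text
{'clock': 1.6, 'joint_pos': array([ 41.91073256,  17.10366956,  -3.84869833, 101.93153781,
         1.30054734,  60.96858794, -30.54138075]), 'tool_pos': array([ 0.38377056, -0.3783937 ,  0.2270038 ]), 'orientation': array([ 1.79963392e+02, -1.41546271e-02,  2.18573123e+01]), 'contact_force': array([ 0.71249218, -0.50947363, -0.20446294])}
```

Emit:
{"op": "step_arm", "data": {
  "deltas": [
    [0,0,0.148,0.96,3.82,0,1],
    [0,0,0.148,0.96,3.82,0,1],
    [0,0,0.148,0.96,3.82,0,1],
    [0,0,0.148,0.96,3.82,0,1],
    [0,0,0.148,0.96,3.82,0,1],
    [0,0,0.148,0.96,3.82,0,1],
    [0,0,0.148,0.96,3.82,0,1],
    [0,0,0.148,0.96,3.82,0,1]
  ]
}}

```text
clock: 2.4
tool_pos: [0.4599, -0.0729, 0.2271]
orientation: [180.0, 0.0, 90.0]
contact_force: [0.3, 0.0, 0.0]
grip_width: 0.092
```

Emit:
{"op": "step_arm", "data": {
  "deltas": [
    [0,0,0.148,0.96,3.82,0,1],
    [0,0,0.148,0.96,3.82,0,1],
    [0,0,0.148,0.96,3.82,0,1],
    [0,0,0.148,0.96,3.82,0,1],
    [0,0,0.148,0.96,3.82,0,1],
    [0,0,0.148,0.96,3.82,0,1],
    [0,0,0,0,0,0,1]
  ]
}}

```text
clock: 3.1
tool_pos: [0.5173, 0.1609, 0.2271]
orientation: [179.8, -0.1, 141.2]
contact_force: [-0.7, 0.2, 0.1]
grip_width: 0.0919
```

```bash
cat > st.py <<'E'
from bench import manip
import numpy as np
np.set_printoptions(suppress=True,precision=4)
s=manip.get_state()
for k in("clock","joint_pos","tool_pos","orientation","contact_force","ft_torque","grip_width"): print(k,s[k])
E
python3 st.py
```

```text
clock 3.1
joint_pos [  6.7731  22.0745 -39.5453  99.4496  15.2488  63.8409  13.7616]
tool_pos [0.5173 0.1609 0.2271]
orientation [179.783   -0.1203 141.2236]
contact_force [-0.7366  0.1625  0.1278]
ft_torque [ 0.0795 -0.1273  0.0237]
grip_width 0.0918617222086887
```

Emit:
{"op": "step_arm", "data": {
  "deltas": [
    [0,0,0,0.1,0.1,-2,1],
    [0,0,0,0,0,-3,1],
    [0,0,0,0,0,-3,1],
    [0,0,0,0,0,0,1]
  ]
}}

```text
clock: 3.5
tool_pos: [0.5161, 0.1538, 0.1435]
orientation: [-179.7, -0.2, 140.5]
contact_force: [-0.3, 0.1, 0.7]
grip_width: 0.0918
```

```bash
python3 st.py; python3 - <<'E'
from h import *
t=manip.get_image("top"); s=manip.get_image("side")
k=[cv2.resize(i,None,fx=s_,fy=s_,interpolation=cv2.INTER_CUBIC) for i,s_ in((t[180:280,160:280],5),(s[200:340,170:310],3.5714))]
h=min(a.shape[0] for a in k); o=np.hstack([a[:h] for a in k]); print(o.shape); o=cv2.resize(o,(800,int(o.shape[0]*800/o.shape[1]))); cv2.imwrite("pics/g1.png",o[:,:,::-1])
E
```

```text
clock 3.5
joint_pos [  4.9506  26.9402 -37.1257 105.4974  19.5894  54.4536   9.656 ]
tool_pos [0.5161 0.1538 0.1435]
orientation [-179.6755   -0.1691  140.5107]
contact_force [-0.334   0.1157  0.7476]
ft_torque [ 0.0129 -0.098  -0.0321]
grip_width 0.09184155385990775
(500, 1100, 3)
```

View pics/g1.png

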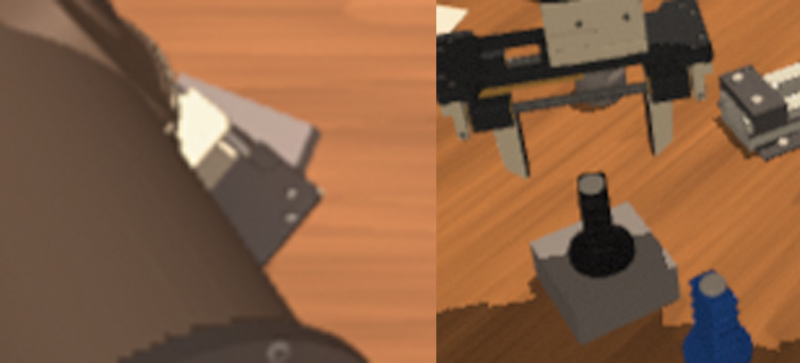

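Side view: the open jaws straddle the handle, which stands below and between them at crop (592,185). The arm hides the handle from the top camera. I'll descend.

Emit:
{"op": "step_arm", "data": {
  "deltas": [
    [0,0,0,0,0,-2,1],
    [0,0,0,0,0,-2,1],
    [0,0,0,0,0,-2,1],
    [0,0,0,0,0,-1.5,1],
    [0,0,0,0,0,-0.7,1],
    [0,0,0,0,0,0,1],
    [0,0,0,0,0,0,1]
  ]
}}

```text
clock: 4.3
tool_pos: [0.5188, 0.1561, 0.0656]
orientation: [179.9, 0.0, 140.6]
contact_force: [0.1, -0.2, 0.7]
grip_width: 0.0921
```

```bash
python3 st.py; python3 - <<'E'
from h import *
s=manip.get_image("side")
crop("side",s,200,340,150,310,5,"pics/g2.png")
E
python3 st.py
```

```text
clock 4.3
joint_pos [  1.9984  32.5411 -33.8472 109.6438  25.0016  45.1787   4.9268]
tool_pos [0.5188 0.1561 0.0656]
orientation [179.9415   0.0369 140.5855]
contact_force [ 0.1284 -0.2141  0.691 ]
ft_torque [ 0.0094 -0.1451  0.0313]
grip_width 0.0920859362140412
clock 4.35
joint_pos [  2.0042  32.5331 -33.8526 109.6416  25.0037  45.1699   4.9228]
tool_pos [0.5189 0.1561 0.0657]
orientation [179.9239   0.0445 140.581 ]
contact_force [-0.2062 -0.1851 -0.0725]
ft_torque [ 0.0037 -0.1589 -0.0101]
grip_width 0.09180185479489487
```

View pics/g2.png

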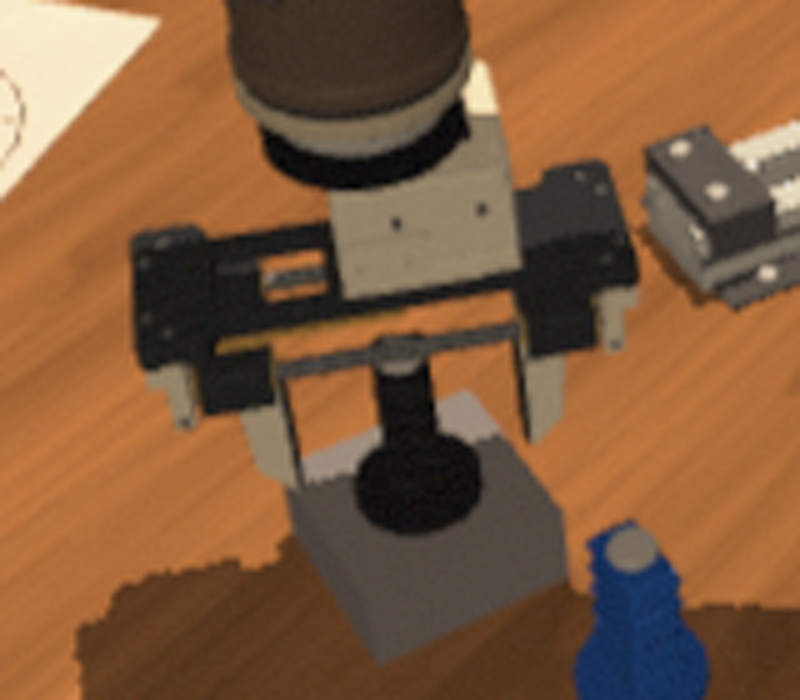

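The handle is centred between the jaws, with the grip at crop (405,400). Closing.

Emit:
{"op": "step_arm", "data": {
  "deltas": [
    [0,0,0,0,0,0,-0.2],
    [0,0,0,0,0,0,-0.3],
    [0,0,0,0,0,0,-0.4],
    [0,0,0,0,0,0,-0.5],
    [0,0,0,0,0,0,-0.6],
    [0,0,0,0,0,0,-0.8],
    [0,0,0,0,0,0,-1],
    [0,0,0,0,0,0,-1]
  ],
  "force": 40
}}

```text
clock: 5.15
tool_pos: [0.5182, 0.1558, 0.0647]
orientation: [180.0, -0.0, 140.6]
contact_force: [-0.5, -0.2, 0.2]
grip_width: 0.0324
```

Emit:
{"op": "step_arm", "data": {
  "deltas": [
    [0,0,0,0,0,0,-1],
    [0,0,0,0,0,0,-1],
    [0,0,0,0,0,0,-1]
  ]
}}

```text
clock: 5.45
tool_pos: [0.5183, 0.1559, 0.0648]
orientation: [180.0, -0.0, 140.6]
contact_force: [-0.0, 0.7, -0.8]
grip_width: 0.0221
```

```bash
python3 st.py
```

```text
clock 5.45
joint_pos [  1.9853  32.6003 -33.8247 109.7061  25.0293  45.1158   4.9029]
tool_pos [0.5183 0.1559 0.0648]
orientation [179.981   -0.0012 140.5939]
contact_force [-0.0131  0.7232 -0.8444]
ft_torque [ 0.1849 -0.2408 -0.0203]
grip_width 0.022078326858743343
```

Emit:
{"op": "step_arm", "data": {
  "deltas": [
    [0,0,0,0,0,1,-1],
    [0,0,0,0,0,2,-1],
    [0,0,0,0,0,2.5,-1],
    [0,0,0,0,0,2.5,-1],
    [0,0,0,0,0,0,-1]
  ]
}}

```text
clock: 5.95
tool_pos: [0.5198, 0.1568, 0.1482]
orientation: [179.7, 0.2, 140.6]
contact_force: [0.7, -0.4, -2.2]
grip_width: 0.0217
```

Emit:
{"op": "step_arm", "data": {
  "deltas": [
    [0,0,-0.07,-0.1,-1.7,0,-1],
    [0,0,-0.122,-0.3,-3.5,0,-1],
    [0,0,-0.122,-0.3,-3.5,0,-1],
    [0,0,-0.122,-0.3,-3.5,0,-1],
    [0,0,-0.122,-0.3,-3.5,0,-1],
    [0,0,-0.122,-0.3,-3.5,0,-1],
    [0,0,-0.122,-0.3,-3.5,0,-1],
    [0,0,-0.122,-0.3,-3.5,0,-1]
  ]
}}

```text
clock: 6.75
tool_pos: [0.4952, -0.1076, 0.1441]
orientation: [-179.9, 0.0, 87.4]
contact_force: [0.2, -1.2, -2.5]
grip_width: 0.022
```

Emit:
{"op": "step_arm", "data": {
  "deltas": [
    [0,0,-0.122,-0.3,-3.5,0,-1],
    [0,0,-0.122,-0.3,-3.5,0,-1],
    [0,0,-0.122,-0.3,-3.5,0,-1],
    [0,0,0,0,0,0,-1],
    [0,0,0,0,0,0,-1]
  ]
}}

```text
clock: 7.25
tool_pos: [0.4863, -0.2118, 0.144]
orientation: [-179.9, 0.0, 66.6]
contact_force: [-0.5, 1.3, -2.8]
grip_width: 0.0221
```

```bash
python3 st.py
```

```text
clock 7.25
joint_pos [ 29.825   22.3794 -15.8427 108.0638   7.7258  50.6694 -13.2005]
tool_pos [ 0.4863 -0.2118  0.144 ]
orientation [-179.9158    0.0148   66.6009]
contact_force [-0.4819  1.3176 -2.8217]
ft_torque [ 0.0519 -0.1315 -0.0271]
grip_width 0.02206175779953942
```

Emit:
{"op": "step_arm", "data": {
  "deltas": [
    [0,0,0,0.2,-0.4,-1.7,-1],
    [0,0,0,0,0,-2,-1],
    [0,0,0,0,0,-1.5,-1],
    [0,0,0,0,0,-0.5,-1],
    [0,0,0,0,0,0,-1],
    [0,0,0,0,0,0,-1]
  ]
}}

```text
clock: 7.85
tool_pos: [0.4898, -0.2147, 0.0883]
orientation: [180.0, -0.0, 66.7]
contact_force: [0.3, -0.9, -2.3]
grip_width: 0.022
```

```bash
python3 st.py; python3 - <<'E'
from h import *
s=manip.get_image("side"); t=manip.get_image("top")
cv2.imwrite("pics/side3.png",s[:,:,::-1]);cv2.imwrite("pics/top3.png",t[:,:,::-1])
crop("side",s,180,270,270,390,6,"pics/g3.png")
crop("top",t,185,280,300,425,6,"pics/g3t.png")
E
python3 st.py
```

```text
clock 7.85
joint_pos [ 29.0915  26.793  -14.9454 110.7078   9.6748  43.658  -14.5888]
tool_pos [ 0.4898 -0.2147  0.0883]
orientation [179.9662  -0.0181  66.7488]
contact_force [ 0.3378 -0.9494 -2.2673]
ft_torque [-0.0324 -0.0721 -0.0317]
grip_width 0.022028946745927692
clock 7.95
joint_pos [ 29.111   26.7674 -14.9256 110.6961   9.6781  43.6488 -14.5939]
tool_pos [ 0.4899 -0.2151  0.0886]
orientation [179.9206  -0.0084  66.7075]
contact_force [ 0.201  -0.6292 -2.4247]
ft_torque [-0.0292 -0.0388  0.0284]
grip_width 0.022342093636069624
```

View pics/g3.png

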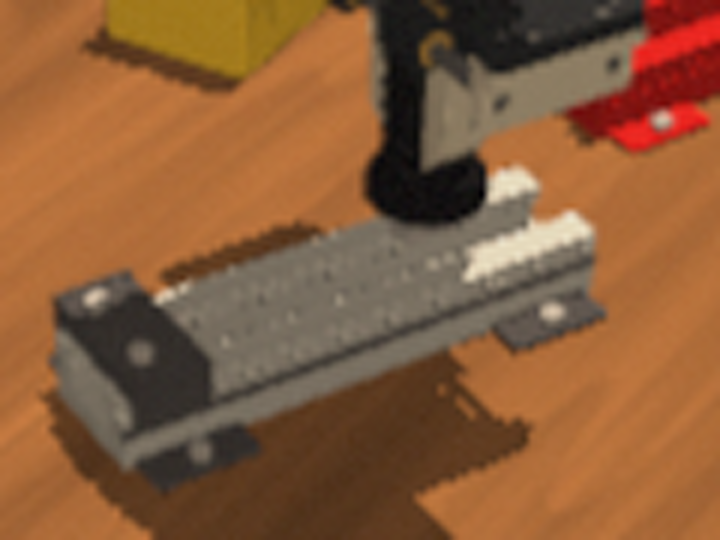

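View pics/g3t.png

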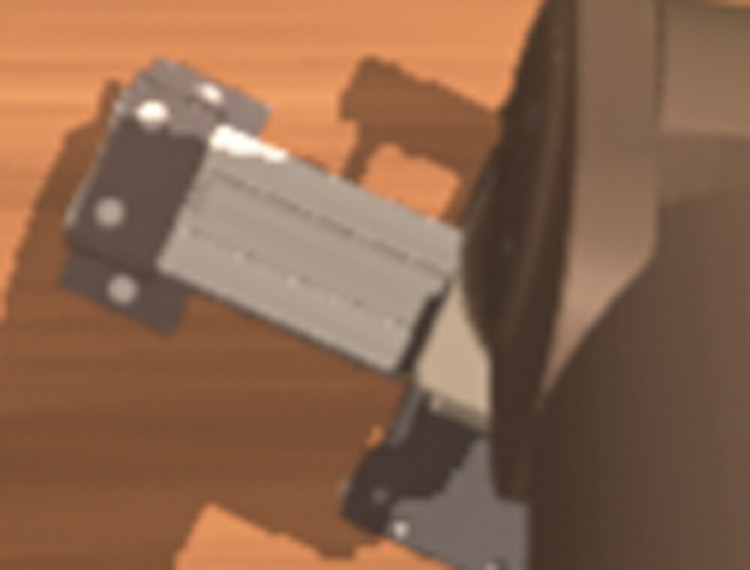

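```bash
cat > ov.py <<'E'
from fit import *
import sys
p=np.array([.4899,-.2151]); zc=.0638
a=np.linspace(0,2*np.pi,180)
def C(r,z): return np.c_[p[0]+r*np.cos(a),p[1]+r*np.sin(a),0*a+z]
for name,n,(r0,r1,c0,c1),sc in(("pics/side3.png","side",(180,270,270,390),6),("pics/top3.png","top",(185,280,300,425),6)):
    im=cv2.imread(name); k=cv2.resize(im[r0:r1,c0:c1],None,fx=sc,fy=sc,interpolation=cv2.INTER_CUBIC)
    def q(X): r=proj(n,X); return np.round(np.c_[(r[:,1]-c0+.5)*sc-.5,(r[:,0]-r0+.5)*sc-.5]).astype(np.int32)
    if n=="side":
        for z in(zc,zc+.01): cv2.polylines(k,[q(C(.027,z))],True,(0,255,0),1)
    for R,col in(((.5083,-.1705,np.radians(66.7),.098),(255,255,0)),):
        for y in(-.03,-.0125,.0125,.03): cv2.polylines(k,[q(np.array([tf(R,(-.12,y,.034)),tf(R,(.078,y,.034))]))],False,col,1)
        for x in(-.018,.018): cv2.polylines(k,[q(np.array([tf(R,(x+R[3],y,.048)) for y in(-.032,.032)]))],False,(255,0,255),1)
    cv2.imwrite(f"pics/ov_{n}_{sys.argv[1]}.png",k)
E
python3 ov.py a
```

```text
(no output)
```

View pics/ov_side_a.png

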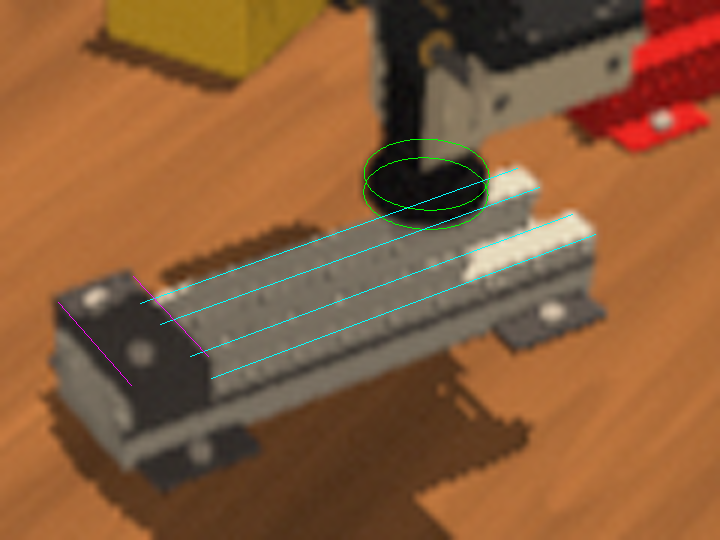

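View pics/ov_top_a.png

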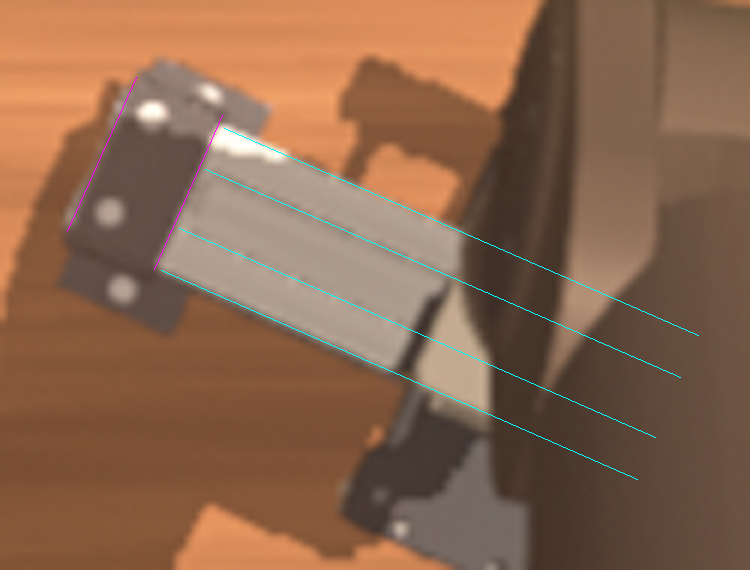

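```bash
cat > ov0.py <<'E'
from fit import *
import sys
R=[float(v) for v in sys.argv[2:6]]; R[2]=np.radians(R[2])
for n,(r0,r1,c0,c1),sc in(("side",(200,265,270,380),7),("top",(190,275,305,425),6.6)):
    im=cv2.imread(f"pics/{n}0.png"); k=cv2.resize(im[r0:r1,c0:c1],None,fx=sc,fy=sc,interpolation=cv2.INTER_CUBIC)
    def q(X): r=proj(n,X); return np.round(np.c_[(r[:,1]-c0+.5)*sc-.5,(r[:,0]-r0+.5)*sc-.5]).astype(np.int32)
    for y in(-.03,-.0125,.0125,.03): cv2.polylines(k,[q(np.array([tf(R,(-.12,y,.034)),tf(R,(R[3]-.018,y,.034))]))],False,(255,0,0),1)
    cv2.polylines(k,[q(np.array([tf(R,(R[3]+x,y,.048)) for x,y in((-.018,-.032),(-.018,.032),(.018,.032),(.018,-.032))]))],True,(255,0,255),1)
    cv2.imwrite(f"pics/ov0_{n}_{sys.argv[1]}.png",k)
E
python3 ov0.py a .5083 -.1705 66.7 .0981
```

```text
(no output)
```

View pics/ov0_side_a.png

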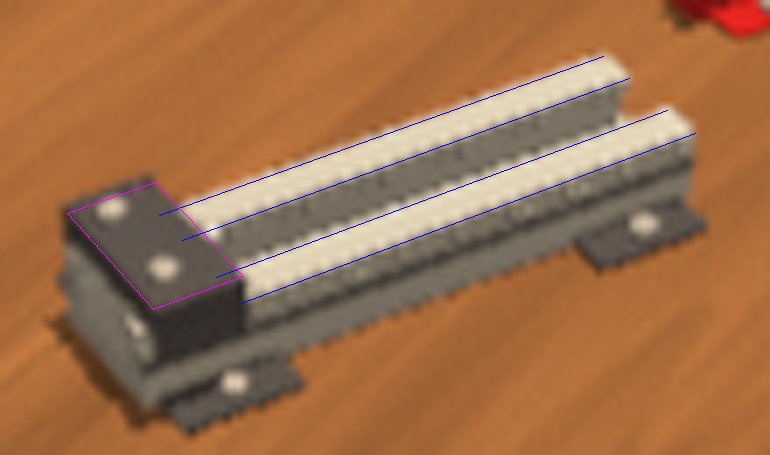

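View pics/ov0_top_a.png

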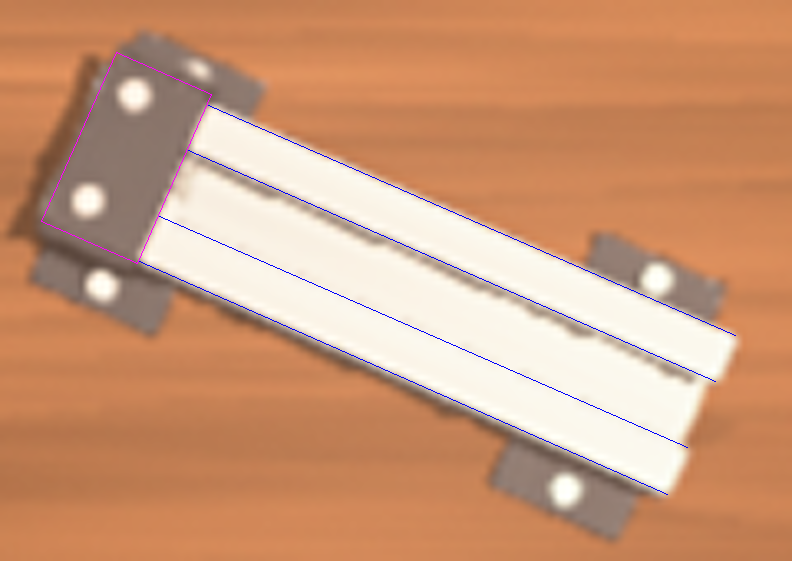

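```bash
cat > edge.py <<'E'
from fit import *
from scipy.ndimage import map_coordinates, gaussian_filter
def run(n,R0,ys,xs=np.linspace(-.112,.06,60)):
    g=gaussian_filter(cv2.imread(f"pics/{n}0.png").astype(float).sum(2),.6)
    sel=[]
    R=np.array(R0)
    for it in range(3):
        sel=[]
        for y in ys:
            for x in xs:
                A=tf(R,(x,y,.034)); d=tf(R,(x,y+.001,.034))-A
                o=np.linspace(-5,5,81)if it==0 else np.linspace(-3,3,61) # mm
                q=proj(n,A+o[:,None]*d); v=map_coordinates(g,q.T,order=3); gr=np.gradient(v,o)
                sg=ys[y]; gr=gr*sg; i=gr.argmax()
                if 1<i<len(o)-2 and gr[i]>15:
                    a,b,c=gr[i-1:i+2]; sub=(a-c)/(2*(a-2*b+c)); sel.append((x,y,o[i]+sub*(o[1]-o[0])))
        S=np.array(sel)
        f=lambda p:(p[0]+p[1]*S[:,0]*10-S[:,2])
        s=least_squares(f,[0,0],loss="soft_l1",f_scale=.3)
        # update
        off=s.x[0]/1000; dy=s.x[1]/100
        R[0]+=-np.sin(R[2])*off; R[1]+=np.cos(R[2])*off; R[2]+=dy
    print(n,R.round(4),np.degrees(R[2]).round(2),len(S)); 
    for y in ys:
        m=S[:,1]==y
        if m.any(): print("  y",y,m.sum(),"median res",np.median(S[m,2]).round(2),"sd",S[m,2].std().round(2))
    return R
R0=[.5083,-.1705,np.radians(66.7),.098]
# sign: brightness rises with +y => +1
a=run("side",R0,{-.03:1,-.0125:-1,.0125:1,.03:-1})
b=run("top",R0,{-.03:1,-.0125:-1})
yd=np.array([-np.sin(a[2]),np.cos(a[2])]); print("offset side->top along y (mm)",(b[:2]-a[:2])@yd*1000)
p=np.array([.4899,-.2151])
for R in(a,b): c,s=np.cos(R[2]),np.sin(R[2]); d=p-R[:2]; print("tcp in rail",c*d[0]+s*d[1],-s*d[0]+c*d[1])
E
python3 edge.py
```

```text
side [ 0.5096 -0.171   1.1625  0.098 ] 66.61 239
  y -0.03 60 median res -0.75 sd 0.63
  y -0.0125 60 median res 0.74 sd 0.44
  y 0.0125 59 median res -1.32 sd 0.67
  y 0.03 60 median res 0.64 sd 0.46
top [ 0.5087 -0.1707  1.161   0.098 ] 66.52 120
  y -0.03 60 median res -0.03 sd 0.25
  y -0.0125 60 median res 0.08 sd 0.24
offset side->top along y (mm) 0.9117822633448829
tcp in rail -0.04824170959101257 0.0005452972623942384
tcp in rail -0.04823958987718751 -0.00044032377159411787
```

Emit:
{"op": "step_arm", "data": {
  "deltas": [
    [0,0,0,-0.02,0,-0.6,-1],
    [0,0,0,0,0,-0.4,-1],
    [0,0,0,0,0,-0.2,-1],
    [0,0,0,0,0,-0.2,-1],
    [0,0,0,0,0,-0.1,-1]
  ]
}}

```text
clock: 8.45
tool_pos: [0.4889, -0.2152, 0.0725]
orientation: [-180.0, 0.0, 66.7]
contact_force: [0.4, -0.7, -3.0]
grip_width: 0.0218
```

Emit:
{"op": "step_arm", "data": {
  "deltas": [
    [0,0,0,0,0,-0.3,-1],
    [0,0,0,0,0,-0.3,-1],
    [0,0,0,0,0,-0.3,-1],
    [0,0,0,0,0,-0.2,-1],
    [0,0,0,0,0,0,-1]
  ]
}}

```text
clock: 8.95
tool_pos: [0.4888, -0.2152, 0.0614]
orientation: [-180.0, 0.0, 66.7]
contact_force: [-0.8, -0.2, -3.4]
grip_width: 0.0221
```

```bash
python3 st.py
```

```text
clock 8.95
joint_pos [ 28.6061  28.9618 -14.3053 111.9888  10.6505  40.3304 -15.4599]
tool_pos [ 0.4888 -0.2152  0.0614]
orientation [-179.9679    0.0022   66.6733]
contact_force [-0.7979 -0.2045 -3.4204]
ft_torque [-0.0203 -0.0629 -0.0441]
grip_width 0.022105898491507545
```

Emit:
{"op": "step_arm", "data": {
  "deltas": [
    [0,0,0,0,0,-0.1,-1],
    [0,0,0,0,0,-0.1,-1],
    [0,0,0,0,0,-0.05,-1],
    [0,0,0,0,0,0,-1]
  ]
}}

```text
clock: 9.35
tool_pos: [0.489, -0.2152, 0.0592]
orientation: [-180.0, 0.0, 66.7]
contact_force: [0.2, 0.9, -3.4]
grip_width: 0.0217
```

```bash
python3 st.py
```

```text
clock 9.35
joint_pos [ 28.5526  29.1459 -14.2494 112.0829  10.7424  40.0288 -15.5389]
tool_pos [ 0.489  -0.2152  0.0592]
orientation [-179.9959    0.0007   66.6804]
contact_force [ 0.1806  0.881  -3.419 ]
ft_torque [-0.0152 -0.0883  0.0337]
grip_width 0.021719926536700383
```

Emit:
{"op": "step_arm", "data": {
  "deltas": [
    [0,0,0,0,0,-0.05,-1],
    [0,0,0,0,0,0,-1]
  ]
}}

```text
clock: 9.55
tool_pos: [0.4891, -0.2152, 0.0588]
orientation: [180.0, 0.0, 66.7]
contact_force: [0.4, -0.0, -3.1]
grip_width: 0.0224
```

Emit:
{"op": "step_arm", "data": {
  "deltas": [
    [0,0,0,0,0,-0.05,-1],
    [0,0,0,0,0,0,-1]
  ]
}}

```text
clock: 9.75
tool_pos: [0.4891, -0.2152, 0.0587]
orientation: [180.0, 0.0, 66.7]
contact_force: [-2.9, 0.4, 5.2]
grip_width: 0.0222
```

```bash
python3 st.py;python3 - <<'E'
from h import *
s=manip.get_image("side"); crop("side",s,180,270,270,390,6,"pics/g4.png")
E
```

```text
clock 9.75
joint_pos [ 28.5339  29.1835 -14.2333 112.1084  10.777   39.9436 -15.575 ]
tool_pos [ 0.4891 -0.2152  0.0587]
orientation [179.9793   0.0068  66.6785]
contact_force [-2.9329  0.3986  5.2101]
ft_torque [ 0.1166  0.4454 -0.0345]
grip_width 0.022175790575575536
```

View pics/g4.png

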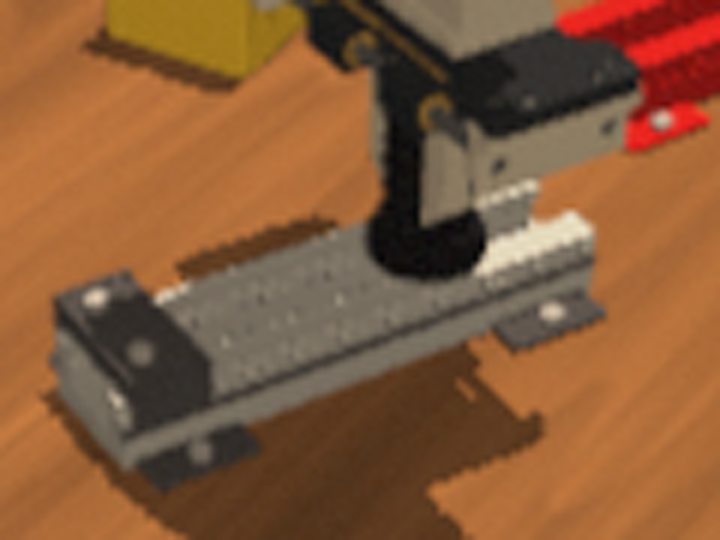

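Collar is seated on the rail at crop (430,250), with the foot in the slot. I'll ease off 0.3 mm and slide toward the stop.

Emit:
{"op": "step_arm", "data": {
  "deltas": [
    [0,0,0,0,0,0.03,-1],
    [0,0,0,0.2,0.46,0,-1],
    [0,0,0,0.4,0.92,0,-1],
    [0,0,0,0.4,0.92,0,-1],
    [0,0,0,0.4,0.92,0,-1],
    [0,0,0,0.4,0.92,0,-1],
    [0,0,0,0.2,0.46,0,-1],
    [0,0,0,0,0,0,-1]
  ]
}}

```text
clock: 10.6
tool_pos: [0.51, -0.1674, 0.0587]
orientation: [180.0, -0.1, 66.8]
contact_force: [0.5, 2.2, 4.8]
grip_width: 0.0221
```

```bash
cat >> st.py <<'E'
x=np.array([.3965,.918]); y=np.array([-.918,.3965]); d=s["tool_pos"][:2]-np.array([.5091,-.1709])
print("rail xy mm",(d@x*1000).round(2),(d@y*1000).round(2),"F rail x,y",(s["contact_force"][:2]@x).round(2),(s["contact_force"][:2]@y).round(2))
E
python3 st.py
```

```text
clock 10.6
joint_pos [ 23.0875  29.3525 -14.3353 111.7857  10.7619  40.082  -20.9541]
tool_pos [ 0.51   -0.1674  0.0587]
orientation [179.9681  -0.0744  66.7844]
contact_force [0.5029 2.2422 4.8173]
ft_torque [ 0.4836 -0.118  -0.0106]
grip_width 0.022137557590132
rail xy mm 3.57 0.57 F rail x,y 2.26 0.43
```

Emit:
{"op": "step_arm", "data": {
  "deltas": [
    [0,0,0,0,0,0.03,-1],
    [0,0,0,0.16,0.37,0,-1],
    [0,0,0,0.2,0.46,0,-1],
    [0,0,0,0.2,0.46,0,-1],
    [0,0,0,0.16,0.37,0,-1],
    [0,0,0,0.08,0.18,0,-1],
    [0,0,0,0,0,0,-1]
  ]
}}

```text
clock: 11.3
tool_pos: [0.5173, -0.1499, 0.0587]
orientation: [-180.0, -0.0, 66.7]
contact_force: [0.5, 1.1, 0.2]
grip_width: 0.0219
```

```bash
python3 st.py
```

```text
clock 11.3
joint_pos [ 21.0348  29.4956 -14.3094 111.4994  10.7862  40.2756 -23.0232]
tool_pos [ 0.5173 -0.1499  0.0587]
orientation [-179.9894   -0.0395   66.7294]
contact_force [0.5206 1.0978 0.1748]
ft_torque [ 0.1596 -0.026   0.0488]
grip_width 0.02186446277456835
rail xy mm 22.56 0.85 F rail x,y 1.21 -0.04
```

Emit:
{"op": "step_arm", "data": {
  "deltas": [
    [0,0,0,0.08,0.18,0,-1],
    [0,0,0,0.08,0.18,0,-1],
    [0,0,0,0.08,0.18,0,-1],
    [0,0,0,0.06,0.14,0,-1],
    [0,0,0,0.04,0.09,0,-1],
    [0,0,0,0.02,0.046,0,-1],
    [0,0,0,0,0,0,-1]
  ]
}}

```text
clock: 12.0
tool_pos: [0.5207, -0.1424, 0.0587]
orientation: [-180.0, -0.0, 66.7]
contact_force: [-0.1, -0.1, -2.0]
grip_width: 0.0224
```

```bash
python3 st.py
```

```text
clock 12.0
joint_pos [ 20.1299  29.5797 -14.2766 111.3259  10.8064  40.3678 -23.9352]
tool_pos [ 0.5207 -0.1424  0.0587]
orientation [-179.9926   -0.0156   66.6881]
contact_force [-0.0965 -0.0675 -1.9903]
ft_torque [ 0.0439 -0.0733 -0.0236]
grip_width 0.022379260359026435
rail xy mm 30.8 0.69 F rail x,y -0.1 0.06
```

Now feeling for the screw in steps of about 0.4 mm.

Emit:
{"op": "step_arm", "data": {
  "deltas": [
    [0,0,0,0.02,0.046,0,-1],
    [0,0,0,0.016,0.037,0,-1],
    [0,0,0,0.016,0.037,0,-1],
    [0,0,0,0.016,0.037,0,-1],
    [0,0,0,0.016,0.037,0,-1]
  ]
}}

```text
clock: 12.5
tool_pos: [0.5214, -0.1406, 0.0588]
orientation: [-180.0, -0.0, 66.7]
contact_force: [0.2, -0.9, -3.0]
grip_width: 0.0223
```

Emit:
{"op": "step_arm", "data": {
  "deltas": [
    [0,0,0,0.016,0.037,0,-1],
    [0,0,0,0.016,0.037,0,-1],
    [0,0,0,0.016,0.037,0,-1],
    [0,0,0,0.016,0.037,0,-1]
  ]
}}

```text
clock: 12.9
tool_pos: [0.5222, -0.1392, 0.0588]
orientation: [180.0, 0.0, 66.7]
contact_force: [0.8, -0.2, -3.5]
grip_width: 0.0221
```

Emit:
{"op": "step_arm", "data": {
  "deltas": [
    [0,0,0,0.016,0.037,0,-1],
    [0,0,0,0.016,0.037,0,-1],
    [0,0,0,0.016,0.037,0,-1],
    [0,0,0,0.016,0.037,0,-1]
  ]
}}

```text
clock: 13.3
tool_pos: [0.5228, -0.1377, 0.0589]
orientation: [180.0, -0.0, 66.7]
contact_force: [-0.5, 0.3, -2.5]
grip_width: 0.0217
```

Emit:
{"op": "step_arm", "data": {
  "deltas": [
    [0,0,0,0.016,0.037,0,-1],
    [0,0,0,0.016,0.037,0,-1],
    [0,0,0,0.016,0.037,0,-1],
    [0,0,0,0.016,0.037,0,-1]
  ]
}}

```text
clock: 13.7
tool_pos: [0.5234, -0.1363, 0.0588]
orientation: [180.0, 0.0, 66.7]
contact_force: [0.4, 0.2, -3.0]
grip_width: 0.0219
```

Emit:
{"op": "step_arm", "data": {
  "deltas": [
    [0,0,0,0.016,0.037,0,-1],
    [0,0,0,0.016,0.037,0,-1],
    [0,0,0,0.016,0.037,0,-1]
  ]
}}

```text
clock: 14.0
tool_pos: [0.5239, -0.1351, 0.0588]
orientation: [-180.0, -0.0, 66.7]
contact_force: [-1.1, -0.1, -2.9]
grip_width: 0.0218
```

Emit:
{"op": "step_arm", "data": {
  "deltas": [
    [0,0,0,0.016,0.037,0,-1],
    [0,0,0,0.016,0.037,0,-1],
    [0,0,0,0.016,0.037,0,-1]
  ]
}}

```text
clock: 14.3
tool_pos: [0.5244, -0.134, 0.0589]
orientation: [180.0, 0.0, 66.7]
contact_force: [-0.3, -0.4, -3.3]
grip_width: 0.0218
```

```bash
python3 st.py
```

```text
clock 14.3
joint_pos [ 19.1506  29.6679 -14.258  111.1258  10.8274  40.4768 -24.9003]
tool_pos [ 0.5244 -0.134   0.0589]
orientation [179.9978   0.0015  66.6776]
contact_force [-0.3494 -0.427  -3.3375]
ft_torque [-0.0022 -0.0633 -0.0085]
grip_width 0.021773083938520472
rail xy mm 39.92 0.59 F rail x,y -0.53 0.15
```

Emit:
{"op": "step_arm", "data": {
  "deltas": [
    [0,0,0,0.016,0.037,0,-1],
    [0,0,0,0.016,0.037,0,-1],
    [0,0,0,0.016,0.037,0,-1]
  ]
}}

```text
clock: 14.6
tool_pos: [0.5249, -0.1329, 0.0588]
orientation: [180.0, -0.0, 66.7]
contact_force: [-0.1, -0.4, -2.8]
grip_width: 0.0219
```

Emit:
{"op": "step_arm", "data": {
  "deltas": [
    [0,0,0,0.016,0.037,0,-1],
    [0,0,0,0.016,0.037,0,-1],
    [0,0,0,0.016,0.037,0,-1]
  ]
}}

```text
clock: 14.9
tool_pos: [0.5253, -0.1318, 0.0588]
orientation: [-180.0, 0.0, 66.7]
contact_force: [0.3, 0.2, -3.4]
grip_width: 0.0222
```

Emit:
{"op": "step_arm", "data": {
  "deltas": [
    [0,0,0,0.016,0.037,0,-1],
    [0,0,0,0.016,0.037,0,-1]
  ]
}}

```text
clock: 15.1
tool_pos: [0.5257, -0.1311, 0.0588]
orientation: [180.0, 0.0, 66.7]
contact_force: [0.4, 0.3, -3.4]
grip_width: 0.022
```

Emit:
{"op": "step_arm", "data": {
  "deltas": [
    [0,0,0,0.016,0.037,0,-1],
    [0,0,0,0.016,0.037,0,-1]
  ]
}}

```text
clock: 15.3
tool_pos: [0.526, -0.1303, 0.0588]
orientation: [180.0, 0.0, 66.7]
contact_force: [-0.8, -1.2, -0.8]
grip_width: 0.022
```

Emit:
{"op": "step_arm", "data": {
  "deltas": [
    [0,0,0,0,0,0,-1]
  ]
}}

```text
clock: 15.4
tool_pos: [0.526, -0.1303, 0.0589]
orientation: [180.0, -0.0, 66.7]
contact_force: [0.3, -0.4, -3.1]
grip_width: 0.0222
```

```bash
python3 st.py
```

```text
clock 15.4
joint_pos [ 18.7287  29.7121 -14.2577 111.0379  10.8271  40.5191 -25.3107]
tool_pos [ 0.526  -0.1303  0.0589]
orientation [179.9968  -0.0025  66.6779]
contact_force [ 0.2698 -0.3515 -3.146 ]
ft_torque [-0.0226 -0.0741  0.0187]
grip_width 0.022163824836009715
rail xy mm 43.99 0.61 F rail x,y -0.22 -0.39
```

Not in contact yet; that was noise.

Emit:
{"op": "step_arm", "data": {
  "deltas": [
    [0,0,0,0.012,0.028,0,-1],
    [0,0,0,0.012,0.028,0,-1]
  ]
}}

```text
clock: 15.6
tool_pos: [0.5262, -0.1298, 0.0588]
orientation: [-180.0, -0.0, 66.7]
contact_force: [0.1, 0.2, -2.8]
grip_width: 0.0222
```

Emit:
{"op": "step_arm", "data": {
  "deltas": [
    [0,0,0,0.012,0.028,0,-1],
    [0,0,0,0.012,0.028,0,-1]
  ]
}}

```text
clock: 15.8
tool_pos: [0.5265, -0.1292, 0.0588]
orientation: [180.0, -0.0, 66.7]
contact_force: [0.1, -0.6, -2.5]
grip_width: 0.0221
```

Emit:
{"op": "step_arm", "data": {
  "deltas": [
    [0,0,0,0.012,0.028,0,-1],
    [0,0,0,0.012,0.028,0,-1]
  ]
}}

```text
clock: 16.0
tool_pos: [0.5267, -0.1287, 0.0588]
orientation: [-180.0, 0.0, 66.7]
contact_force: [0.0, 0.5, -3.1]
grip_width: 0.0222
```

Emit:
{"op": "step_arm", "data": {
  "deltas": [
    [0,0,0,0.012,0.028,0,-1],
    [0,0,0,0.012,0.028,0,-1]
  ]
}}

```text
clock: 16.2
tool_pos: [0.5269, -0.1281, 0.0588]
orientation: [180.0, 0.0, 66.7]
contact_force: [0.1, -0.5, -2.3]
grip_width: 0.0219
```

```bash
python3 st.py
```

```text
clock 16.2
joint_pos [ 18.476   29.7421 -14.253  110.9803  10.8304  40.5503 -25.5588]
tool_pos [ 0.5269 -0.1281  0.0588]
orientation [179.999    0.0008  66.6739]
contact_force [ 0.1056 -0.5369 -2.2721]
ft_torque [-0.0398 -0.0958  0.0167]
grip_width 0.02189822412213587
rail xy mm 46.36 0.6 F rail x,y -0.45 -0.31
```

Emit:
{"op": "step_arm", "data": {
  "deltas": [
    [0,0,0,0.012,0.028,0,-1],
    [0,0,0,0.012,0.028,0,-1]
  ]
}}

```text
clock: 16.4
tool_pos: [0.5271, -0.1278, 0.0589]
orientation: [-180.0, 0.0, 66.7]
contact_force: [-1.6, -1.5, -2.6]
grip_width: 0.0219
```

Emit:
{"op": "step_arm", "data": {
  "deltas": [
    [0,0,0,0.012,0.028,0,-1],
    [0,0,0,0.012,0.028,0,-1]
  ]
}}

```text
clock: 16.6
tool_pos: [0.5271, -0.1277, 0.0588]
orientation: [-180.0, 0.1, 66.6]
contact_force: [-1.0, -4.2, -1.0]
grip_width: 0.0224
```

Emit:
{"op": "step_arm", "data": {
  "deltas": [
    [0,0,0,0.012,0.028,0,-1],
    [0,0,0,0.012,0.028,0,-1]
  ]
}}

```text
clock: 16.8
tool_pos: [0.5271, -0.1276, 0.0589]
orientation: [-180.0, 0.1, 66.6]
contact_force: [-2.6, -5.3, 0.7]
grip_width: 0.0222
```

Emit:
{"op": "step_arm", "data": {
  "deltas": [
    [0,0,0,0.012,0.028,0,-1],
    [0,0,0,0.012,0.028,0,-1]
  ]
}}

```text
clock: 17.0
tool_pos: [0.5271, -0.1276, 0.0589]
orientation: [-180.0, 0.1, 66.6]
contact_force: [-4.0, -7.3, 0.5]
grip_width: 0.0218
```

```bash
python3 st.py
```

```text
clock 17.0
joint_pos [ 18.2621  29.7529 -14.1462 110.9374  10.9003  40.6352 -25.8035]
tool_pos [ 0.5271 -0.1276  0.0589]
orientation [-179.9788    0.1196   66.5984]
contact_force [-4.0419 -7.3124  0.501 ]
ft_torque [-1.703   0.7713 -0.0308]
grip_width 0.02176471992085084
rail xy mm 46.93 0.63 F rail x,y -8.32 0.81
```

Screw contact: x stalled at 46.9 mm with about 8 N of push. I'll hold briefly, then turn clockwise in stages.

Emit:
{"op": "step_arm", "data": {
  "deltas": [
    [0,0,0,0,0,0,-1],
    [0,0,0,0,0,0,-1],
    [0,0,-0.04,0,0,0,-1],
    [0,0,-0.06,0,0,0,-1],
    [0,0,-0.08,0,0,0,-1],
    [0,0,-0.08,0,0,0,-1]
  ]
}}

```text
clock: 17.6
tool_pos: [0.5254, -0.1268, 0.0588]
orientation: [-179.8, 0.2, 51.6]
contact_force: [-9.8, -4.2, 8.6]
grip_width: 0.0222
```

```bash
python3 st.py
```

```text
clock 17.6
joint_pos [ 15.3021  29.3346 -10.1499 111.2877   7.8013  40.2618 -37.9879]
tool_pos [ 0.5254 -0.1268  0.0588]
orientation [-179.8421    0.193    51.5701]
contact_force [-9.817  -4.2184  8.5791]
ft_torque [-0.9664  2.2483  0.338 ]
grip_width 0.022248469020732166
rail xy mm 47.0 2.5 F rail x,y -7.76 7.34
```

The screw's friction is dragging the handle sideways (y = 2.5 mm). I'll lighten the push, trim y and ease z before continuing.

Emit:
{"op": "step_arm", "data": {
  "deltas": [
    [0,0,0,0.03,-0.09,0.03,-1],
    [0,0,0,0.06,-0.03,0,-1],
    [0,0,0,0,0,0,-1]
  ]
}}

```text
clock: 17.9
tool_pos: [0.5266, -0.1275, 0.0588]
orientation: [-179.8, 0.2, 51.8]
contact_force: [-7.4, -3.2, 4.7]
grip_width: 0.0214
```

```bash
python3 st.py
```

```text
clock 17.9
joint_pos [ 15.4136  29.4239 -10.2034 111.1113   7.8027  40.3424 -37.7203]
tool_pos [ 0.5266 -0.1275  0.0588]
orientation [-179.835     0.1604   51.7585]
contact_force [-7.4109 -3.1886  4.6698]
ft_torque [-0.7198  1.6603  0.0882]
grip_width 0.021356358476359513
rail xy mm 46.79 1.17 F rail x,y -5.87 5.54
```

Emit:
{"op": "step_arm", "data": {
  "deltas": [
    [0,0,0,0,0,0.05,-1],
    [0,0,-0.04,0,0,0,-1],
    [0,0,-0.06,0,0,0,-1],
    [0,0,-0.08,0,0,0,-1],
    [0,0,-0.06,0,0,0,-1],
    [0,0,0,0,0,0,-1]
  ]
}}

```text
clock: 18.5
tool_pos: [0.5266, -0.1276, 0.059]
orientation: [-179.9, 0.2, 37.9]
contact_force: [-5.3, -4.3, -2.0]
grip_width: 0.0221
```

```bash
python3 st.py
```

```text
clock 18.5
joint_pos [ 12.6589  29.1547  -6.442  111.3448   4.9665  39.9829 -48.9118]
tool_pos [ 0.5266 -0.1276  0.059 ]
orientation [-179.8828    0.1964   37.8827]
contact_force [-5.3008 -4.3462 -1.9716]
ft_torque [-0.9786  1.2239  0.0612]
grip_width 0.022149251315335097
rail xy mm 46.74 1.11 F rail x,y -6.09 3.14
```

Emit:
{"op": "step_arm", "data": {
  "deltas": [
    [0,0,-0.06,0,0,0,-1],
    [0,0,-0.08,0,0,0,-1],
    [0,0,-0.08,0,0,0,-1],
    [0,0,-0.08,0,0,0,-1],
    [0,0,-0.08,0,0,0,-1],
    [0,0,-0.06,0,0,0,-1],
    [0,0,0,0,0,0,-1]
  ]
}}

```text
clock: 19.2
tool_pos: [0.5268, -0.128, 0.059]
orientation: [180.0, 0.2, 12.7]
contact_force: [-4.6, -5.0, -2.8]
grip_width: 0.0217
```

```bash
python3 st.py
```

```text
clock 19.2
joint_pos [  7.6179  28.9103   0.4566 111.7797  -0.221   39.5067 -69.1542]
tool_pos [ 0.5268 -0.128   0.059 ]
orientation [179.9941   0.2114  12.657 ]
contact_force [-4.5825 -4.9876 -2.7637]
ft_torque [-1.3889  1.1782  0.1151]
grip_width 0.02169658649304894
rail xy mm 46.4 0.79 F rail x,y -6.4 2.23
```

Emit:
{"op": "step_arm", "data": {
  "deltas": [
    [0,0,-0.06,0,0,0,-1],
    [0,0,-0.08,0,0,0,-1],
    [0,0,-0.08,0,0,0,-1],
    [0,0,-0.08,0,0,0,-1],
    [0,0,-0.08,0,0,0,-1],
    [0,0,-0.08,0,0,0,-1],
    [0,0,-0.06,0,0,0,-1],
    [0,0,0,0,0,0,-1]
  ]
}}

```text
clock: 20.0
tool_pos: [0.5279, -0.129, 0.0594]
orientation: [179.9, 0.0, -17.2]
contact_force: [-2.4, -8.6, -3.5]
grip_width: 0.0221
```

```bash
python3 st.py
```

```text
clock 20.0
joint_pos [  1.6226  28.9968   8.7286 112.2414  -6.4609  39.2729 -92.8914]
tool_pos [ 0.5279 -0.129   0.0594]
orientation [179.8603   0.0312 -17.1761]
contact_force [-2.403  -8.5587 -3.4541]
ft_torque [-2.0394  0.7318 -0.0373]
grip_width 0.022120589975647
rail xy mm 45.88 -0.64 F rail x,y -8.81 -1.19
```

Emit:
{"op": "step_arm", "data": {
  "deltas": [
    [0,0,-0.05,0,0,0,-1],
    [0,0,-0.05,0,0,0,-1],
    [0,0,0,0,0,0,-1],
    [0,0,0,0,0,0,-1]
  ]
}}

```text
clock: 20.4
tool_pos: [0.5278, -0.1291, 0.0593]
orientation: [179.9, 0.0, -22.8]
contact_force: [-3.7, -8.8, -3.0]
grip_width: 0.0217
```

```bash
python3 st.py; python3 - <<'E'
from h import *
s=manip.get_image("side"); crop("side",s,170,270,260,390,6,"pics/g5.png")
E
```

```text
clock 20.4
joint_pos [  0.5011  29.0637  10.2835 112.3415  -7.6615  39.292  -97.3351]
tool_pos [ 0.5278 -0.1291  0.0593]
orientation [179.8595   0.0214 -22.7958]
contact_force [-3.6899 -8.8131 -2.975 ]
ft_torque [-2.0337  0.7511 -0.0848]
grip_width 0.02168081928717688
rail xy mm 45.8 -0.62 F rail x,y -9.55 -0.11
```

View pics/g5.png

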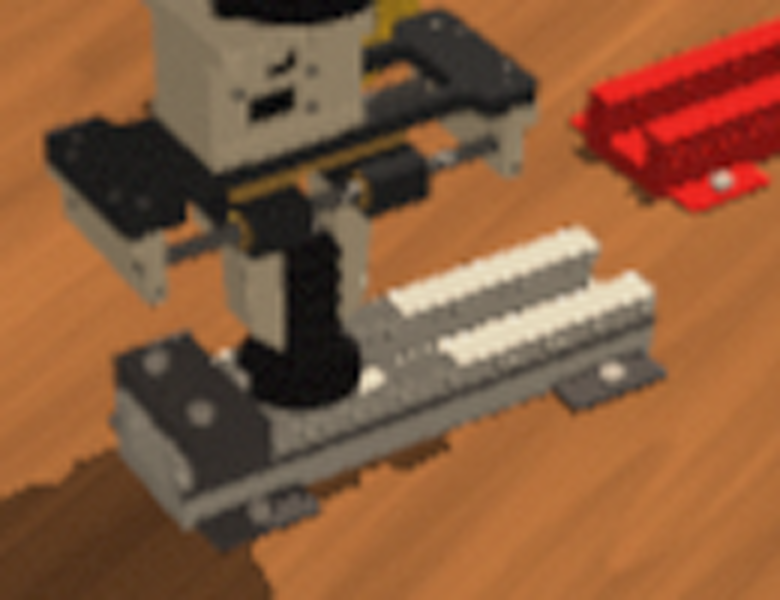

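Emit:
{"op": "step_arm", "data": {
  "deltas": [
    [0,0,0,-0.03,-0.07,-0.02,-1],
    [0,0,0,-0.03,-0.07,-0.02,-1],
    [0,0,0,0,0,0,-1]
  ]
}}

```text
clock: 20.75
tool_pos: [0.5279, -0.1292, 0.0592]
orientation: [180.0, 0.0, -22.7]
contact_force: [-2.4, -5.2, -1.8]
grip_width: 0.0216
```

```bash
python3 st.py
```

```text
clock 20.75
joint_pos [  0.6496  29.0604  10.1793 112.364   -7.731   39.2286 -97.1672]
tool_pos [ 0.5279 -0.1292  0.0592]
orientation [179.9541   0.0022 -22.741 ]
contact_force [-2.3862 -5.2437 -1.8013]
ft_torque [-1.2566  0.5736  0.0119]
grip_width 0.02163564132299867
rail xy mm 45.68 -0.69 F rail x,y -5.76 0.11
```

Emit:
{"op": "step_arm", "data": {
  "deltas": [
    [0,0,0,-0.03,-0.07,-0.02,-1],
    [0,0,0,-0.025,-0.06,0,-1],
    [0,0,0,0,0,0,-1]
  ]
}}

```text
clock: 21.05
tool_pos: [0.5278, -0.1294, 0.059]
orientation: [-180.0, -0.0, -22.7]
contact_force: [0.1, -2.1, -3.4]
grip_width: 0.0217
```

```bash
python3 st.py
```

```text
clock 21.05
joint_pos [  0.767   29.0626  10.1008 112.3794  -7.7847  39.1829 -97.0204]
tool_pos [ 0.5278 -0.1294  0.059 ]
orientation [-179.9755   -0.0077  -22.6859]
contact_force [ 0.0741 -2.1082 -3.428 ]
ft_torque [-0.331   0.2133 -0.0564]
grip_width 0.021707709790836773
rail xy mm 45.54 -0.75 F rail x,y -1.91 -0.9
```

Push is now about 2 N. Opening gently.

Emit:
{"op": "step_arm", "data": {
  "deltas": [
    [0,0,0,0,0,-0.02,-1],
    [0,0,0,0,0,0,-0.45],
    [0,0,0,0,0,0,-0.3],
    [0,0,0,0,0,0,0],
    [0,0,0,0,0,0,0.4],
    [0,0,0,0,0,0,0.4],
    [0,0,0,0,0,0,0.4]
  ]
}}

```text
clock: 21.75
tool_pos: [0.5277, -0.1297, 0.0589]
orientation: [-180.0, -0.0, -22.7]
contact_force: [-0.3, -0.8, -0.1]
grip_width: 0.0597
```

```bash
python3 st.py;python3 - <<'E'
from h import *
s=manip.get_image("side"); crop("side",s,170,270,260,390,6,"pics/g6.png")
E
```

```text
clock 21.75
joint_pos [  0.7739  29.0761  10.1244 112.392   -7.7748  39.1676 -97.0152]
tool_pos [ 0.5277 -0.1297  0.0589]
orientation [-179.9984   -0.0032  -22.7016]
contact_force [-0.2549 -0.7859 -0.0597]
ft_torque [0.0133 0.0396 0.05  ]
grip_width 0.05974784296533437
rail xy mm 45.16 -0.73 F rail x,y -0.82 -0.08
```

View pics/g6.png

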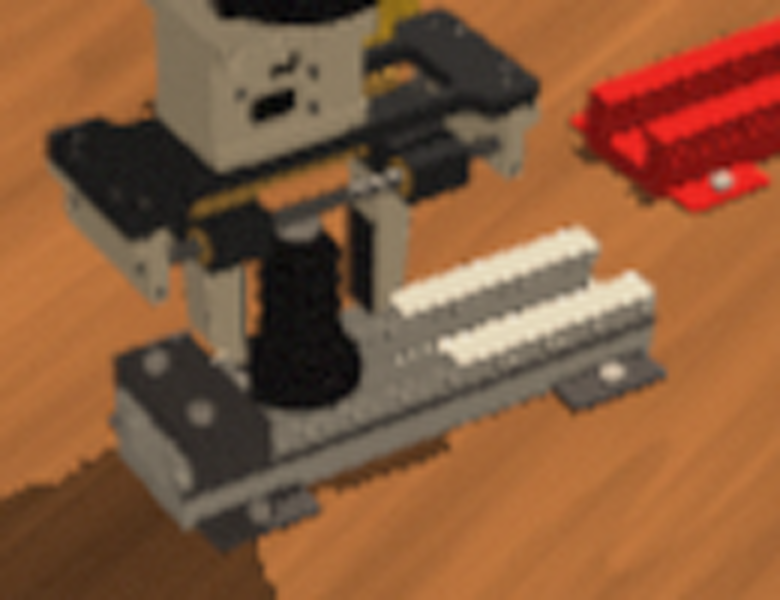

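The handle stands free and upright between the open fingers, collar at crop (305,375). Retreating upward.

Emit:
{"op": "step_arm", "data": {
  "deltas": [
    [0,0,0,0,0,1,0.4],
    [0,0,0,0,0,2,0.4],
    [0,0,0,0,0,3,0.4],
    [0,0,0,0,0,4,0.4],
    [0,0,0,0,0,4,0.4],
    [0,0,0,-2,-3,2,0.4],
    [0,0,0,-3,-4,0,0.4],
    [0,0,0,-3,-4,0,0.4]
  ]
}}

```text
clock: 22.6
tool_pos: [0.4473, -0.2408, 0.2206]
orientation: [-180.0, -0.2, -22.6]
contact_force: [0.8, -1.6, -0.3]
grip_width: 0.0642
```

Emit:
{"op": "step_arm", "data": {
  "deltas": [
    [0,0,0,-1.5,-4,0,0.4],
    [0,0,0,-1,-4,0,0.4],
    [0,0,0,0,-4,0,0.4],
    [0,0,0,0,-4,0,0.4],
    [0,0,0,0,-2,0,0.4],
    [0,0,0,0,0,0,0.4],
    [0,0,0,0,0,0,0.4]
  ]
}}

```text
clock: 23.3
tool_pos: [0.4224, -0.4195, 0.2191]
orientation: [-180.0, 0.0, -22.7]
contact_force: [-0.2, 0.0, -0.4]
grip_width: 0.0645
```

```bash
python3 st.py;python3 - <<'E'
from h import *
s=manip.get_image("side"); t=manip.get_image("top")
cv2.imwrite("pics/side7.png",s[:,:,::-1]);cv2.imwrite("pics/top7.png",t[:,:,::-1])
crop("side",s,170,270,260,390,6,"pics/g7s.png"); crop("top",t,180,280,295,425,6,"pics/g7t.png")
E
```

```text
clock 23.3
joint_pos [ 25.4699  22.9209  19.9229  96.2267  -8.6317  62.3839 -64.7849]
tool_pos [ 0.4224 -0.4195  0.2191]
orientation [-179.9776    0.0142  -22.7433]
contact_force [-0.1937  0.0175 -0.4084]
ft_torque [ 0.1013 -0.0162  0.0163]
grip_width 0.06446531137616655
rail xy mm -262.58 -19.02 F rail x,y -0.06 0.18
```

View pics/g7s.png

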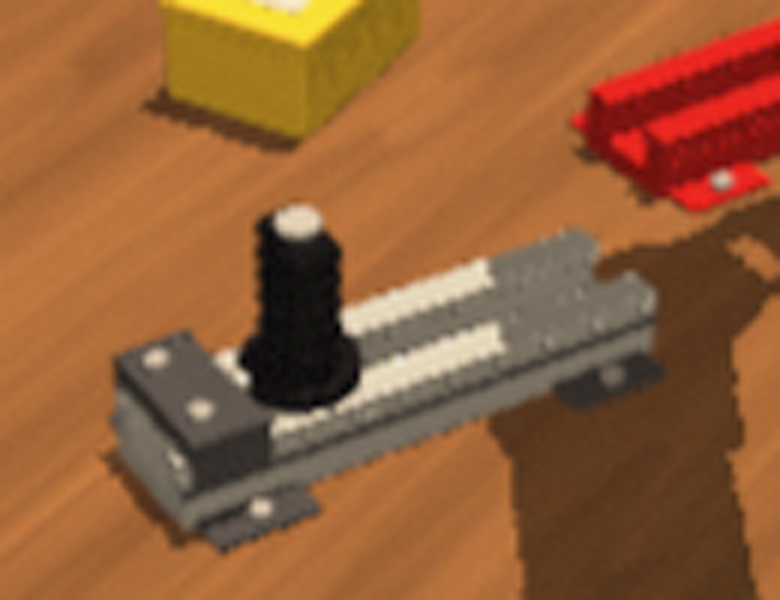

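View pics/g7t.png

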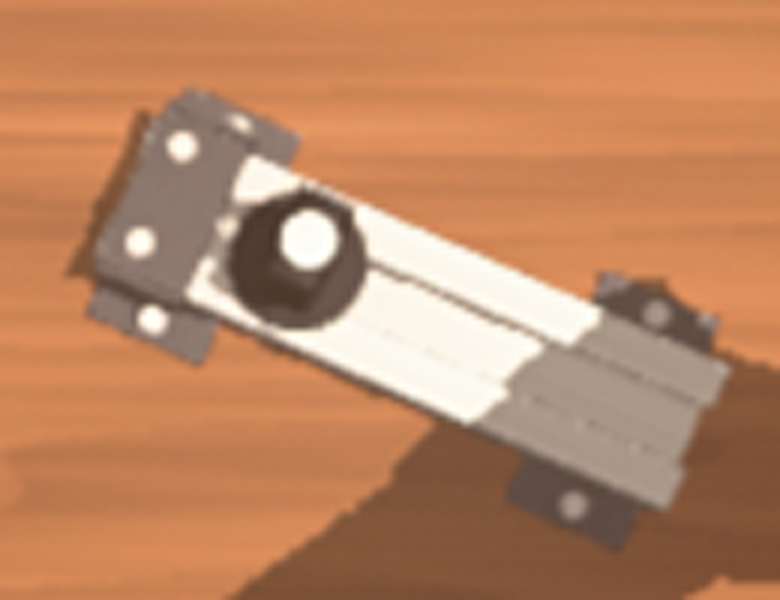

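View pics/top7.png

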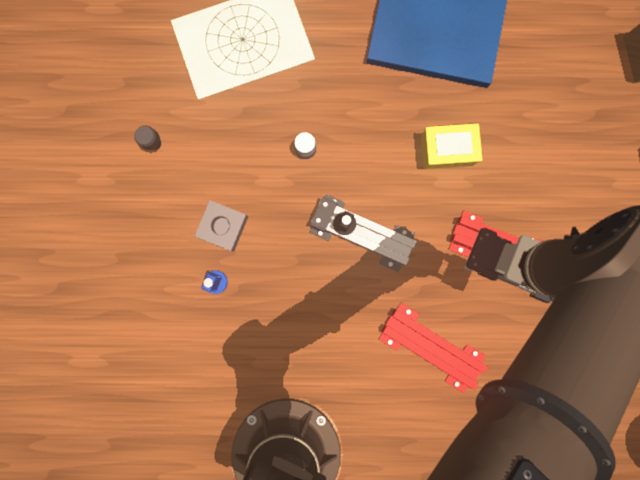

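```bash
python3 - <<'E'
from h import *
x=np.array([.3965,.918]); y=np.array([-.918,.3965]); o=np.array([.5091,-.1709])
def rp(n,c,off,z):
    rc=((c[1]+.5)/6-.5+off[0],(c[0]+.5)/6-.5+off[1]); d=ray(n,rc,z)[:2]-o; print(n,z,"rail x,y mm",(d@x*1000).round(1),(d@y*1000).round(1))
rp("top",(309,239),(180,295),.114); rp("side",(299,220),(170,260),.114)
rp("top",(297,258),(180,295),.041)
rp("side",(301,365),(170,260),.041)
E
```

```text
top 0.114 rail x,y mm 46.5 1.4
side 0.114 rail x,y mm 45.7 0.3
top 0.041 rail x,y mm 47.3 0.7
side 0.041 rail x,y mm 46.4 2.4
```

The handle is upright, across the slot and against the screw at the right distance, with the gripper well clear. Handing in.

```bash
python3 -c "
from bench import manip; print(manip.hand_in())"
```

```text
the job is handed in; nothing more can be done
None
```

The handle is fitted to the aluminium rail, locked across the slot and released. I handed the job in at about 23.4 s of the 61 s; no verdict is reported.

**What I did:**
1. Lifted the handle out of the block and lowered its foot into the slot about 49 mm on the far side of the rail's middle from the stop.
2. Slid it along with the collar on or within about 0.3 mm of the rail until it met the screw at rail x ≈ +47 mm, and pressed with about 8 N.
3. Turned it about 89.5° clockwise, reading 6–10 N of push at each check.
4. Eased the push to about 2 N, let go and moved the arm clear.

**Last checks:**
- **Upright:** the cap and collar line up within about 2 mm over 73 mm, so it leans less than about 2°.
- **Along the rail:** its axis is about 51–52 mm from the stop's origin, inside the 46–64 mm allowed.
- **Other objects:** the yellow box, canister, eyepiece and blue look-alike are where they were in the first picture.

**What disagreed:**
- **Cameras:** my two camera fits of the rail differ by about 1 mm across it. The handle's final sideways offset reads between 0.3 and 2.4 mm in the pictures, and −0.7 mm from the tool position. All are within the 4 mm limit.
- **Sideways drag:** early in the turn, friction pulled the handle about 2 mm sideways. I corrected it by easing the push and trimming the position.

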